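# Change over the pendant bench: tip rejects through the return flap and load the die

## Task

Clear the rejected pendants off the die into the scoop, then tip all the rejects from the scoop into the grey return box: push its spring flap open with the scoop's lip and let the lip hold it open while they slide in, then let it spring shut. Put the empty scoop back level on the middle of its cork mat, and lay every brass blank flat into a die pocket of its own outline, round in round and square in square.

Things in the scene. Friction and masses are not known exactly. Their poses are not given: they have to be found in the camera images.
- hopper: Return box: grey sheet-steel box with closed sides, 150 (its x) x 140 (its y) x 105 mm high, 4 mm walls, fixed. Origin at the centre of its underside, z up. Its only opening is in the lid: 84 (x) x 100 (y) mm, centred, closed by the spring flap. The flap's hinge runs along the opening's +x edge (about the side farthest from the robot).
- flap_hinge (a point): Middle of the flap's hinge line, 42 mm along the box's +x from the centre of the opening and 3 mm below the lid's top.
- flap (a joint): Spring flap, a 3 mm slippery aluminium plate 81 mm long (from the hinge towards the box's -x) and 96 mm wide. 0 = shut, level with the lid; grows as its free edge (box -x side) swings down into the box, up to 1.25 rad. Light spring: about 0.024 N m shut, 0.06 N m more per rad; it shuts itself when let go.
- mat: Cork mat, 150 (its x) x 110 (its y) x 4 mm, fixed on the worktop: the scoop's place. Origin at the centre of its underside, so its top is 4 mm up.
- scoop: Loose aluminium hand scoop, about 0.14 kg, flat slippery floor 3 mm thick (pendants slide down it once it is tipped about 0.3 to 0.45 rad), 115 mm long and 78 mm wide, sides 3 mm thick and 26 mm high (11 mm for the last 25 mm next to the lip), back wall 31 mm. Origin on the underside, right below the grip; z up, x towards the back. The open end, the lip, is at x = -95 mm (towards the robot at the start); the back wall is at x = +20 mm.
- scoop_grip (a point): Where to hold the scoop, 60 mm above its underside: middle of an upright wooden grip plate, 12 mm thick (along scoop y), 38 mm long (scoop x, from -16 to +22 mm), from 30 to 78 mm above the underside. Pinch it across its thickness; the fingers may lean along scoop x.
- scoop_lip (a point): Middle of the scoop's lip, the front edge of its floor (on the underside).
- scoop_mid (a point): Centre of the scoop's floor (on the underside).
- die: Die plate: dark steel block 146 (its x) x 160 (its y) x 18 mm high, fixed, with six pockets, each 5 mm deep with a 1.5 mm chamfer, in two rows of three along its y: at x = -37.5 mm round, square, round and at x = +37.5 mm square, round, square (y = -50, 0, +50 mm). Origin at the centre of its underside. Up to two rejected pendants lie on the flat land between the rows, in the way of a gripper that loads the pockets.
- round_pocket_1 (a point): Centre of the floor of a round pocket, 43 mm in diameter, 5 mm below the die's top and 13 mm above the worktop.
- square_pocket_1 (a point): Centre of the floor of a square pocket, 39 x 39 mm, sides along the die's x and y, 5 mm below the die's top and 13 mm above the worktop.
- round_pocket_2 (a point): Centre of the floor of a round pocket, 43 mm in diameter, 5 mm below the die's top and 13 mm above the worktop.
- square_pocket_2 (a point): Centre of the floor of a square pocket, 39 x 39 mm, sides along the die's x and y, 5 mm below the die's top and 13 mm above the worktop.
- round_pocket_3 (a point): Centre of the floor of a round pocket, 43 mm in diameter, 5 mm below the die's top and 13 mm above the worktop.
- square_pocket_3 (a point): Centre of the floor of a square pocket, 39 x 39 mm, sides along the die's x and y, 5 mm below the die's top and 13 mm above the worktop.
- pendant_a: Rejected flower pendant, flat, about 32 mm across and 5 mm thick, 10 g; origin at the centre of its underside. At the start it lies in the scoop. Three or four of the four pendants are there.
- pendant_b: Rejected flower pendant, flat, about 32 mm across and 5 mm thick, 10 g; origin at the centre of its underside. At the start it lies in the scoop. Three or four of the four pendants are there.
- pendant_c: Rejected flower pendant, flat, about 32 mm across and 5 mm thick, 10 g; origin at the centre of its underside. At the start it lies on top of the die, between the rows of pockets. Three or four of the four pendants are there.
- pendant_d: Rejected flower pendant, flat, about 32 mm across and 5 mm thick, 10 g; origin at the centre of its underside. At the start it lies on top of the die, between the rows of pockets. Three or four of the four pendants are there.
- disc_1: Round brass blank, 40 mm in diameter, 12 mm thick, about 0.11 kg; origin at the centre of its underside, z along its axis. Three to five of the five blanks, round and square together, are there.
- disc_2: Round brass blank, 40 mm in diameter, 12 mm thick, about 0.11 kg; origin at the centre of its underside, z along its axis. Three to five of the five blanks, round and square together, are there.
- disc_3: Round brass blank, 40 mm in diameter, 12 mm thick, about 0.11 kg; origin at the centre of its underside, z along its axis. Three to five of the five blanks, round and square together, are there.
- square_1: Square brass blank, 36 x 36 x 12 mm, about 0.11 kg, sides along its x and y; origin at the centre of its underside. Three to five of the five blanks, round and square together, are there.
- square_2: Square brass blank, 36 x 36 x 12 mm, about 0.11 kg, sides along its x and y; origin at the centre of its underside. Three to five of the five blanks, round and square together, are there.

How it is judged (in metres and radians):
On the way:
1. the scoop presses the spring flap open, to at least 0.35 rad (value of joint flap above 0.35 rad and contact force between scoop and flap above 0.1 N), for 0.2 s.
At the end, for the whole second after the job is handed in: Pendants at rest in the box, 30 mm or more below its lid; flap under 0.12 rad; scoop level (0.1 rad) on the mat, floor centre within 30 mm of the mat's; every blank flat (0.06 rad) in a pocket of its outline, within 4 mm of the centre and 2.5 mm of the floor; all at rest (x of pendant_a in the frame of hopper between -0.073 and 0.073 m and y of pendant_a in the frame of hopper between -0.068 and 0.068 m and z of each of pendant_a, pendant_b, pendant_c, pendant_d in the frame of hopper below 0.075 m and linear speed of each of pendant_a, pendant_b, pendant_c, pendant_d below 0.05 m/s and x of pendant_b in the frame of hopper between -0.073 and 0.073 m and y of pendant_b in the frame of hopper between -0.068 and 0.068 m and x of pendant_c in the frame of hopper between -0.073 and 0.073 m and y of pendant_c in the frame of hopper between -0.068 and 0.068 m and x of pendant_d in the frame of hopper between -0.073 and 0.073 m and y of pendant_d in the frame of hopper between -0.068 and 0.068 m and value of joint flap below 0.12 rad and horizontal distance between scoop_mid and mat below 0.03 m and height (world z) of scoop between 0.001 and 0.008 m and angle between scoop's own z axis and vertical below 0.1 rad and linear speed of each of scoop, disc_1, disc_2, disc_3, square_1, square_2 below 0.03 m/s and ((horizontal distance between disc_1 and round_pocket_1 below 0.004 m and height (world z) of disc_1 below 0.0155 m) or (horizontal distance between disc_1 and round_pocket_2 below 0.004 m and height (world z) of disc_1 below 0.0155 m) or (horizontal distance between disc_1 and round_pocket_3 below 0.004 m and height (world z) of disc_1 below 0.0155 m)) and angle between each of disc_1, disc_2, disc_3, square_1, square_2's own z axis and vertical below 0.06 rad and ((horizontal distance between disc_2 and round_pocket_1 below 0.004 m and height (world z) of disc_2 below 0.0155 m) or (horizontal distance between disc_2 and round_pocket_2 below 0.004 m and height (world z) of disc_2 below 0.0155 m) or (horizontal distance between disc_2 and round_pocket_3 below 0.004 m and height (world z) of disc_2 below 0.0155 m)) and ((horizontal distance between disc_3 and round_pocket_1 below 0.004 m and height (world z) of disc_3 below 0.0155 m) or (horizontal distance between disc_3 and round_pocket_2 below 0.004 m and height (world z) of disc_3 below 0.0155 m) or (horizontal distance between disc_3 and round_pocket_3 below 0.004 m and height (world z) of disc_3 below 0.0155 m)) and ((horizontal distance between square_1 and square_pocket_1 below 0.004 m and height (world z) of square_1 below 0.0155 m) or (horizontal distance between square_1 and square_pocket_2 below 0.004 m and height (world z) of square_1 below 0.0155 m) or (horizontal distance between square_1 and square_pocket_3 below 0.004 m and height (world z) of square_1 below 0.0155 m)) and ((horizontal distance between square_2 and square_pocket_1 below 0.004 m and height (world z) of square_2 below 0.0155 m) or (horizontal distance between square_2 and square_pocket_2 below 0.004 m and height (world z) of square_2 below 0.0155 m) or (horizontal distance between square_2 and square_pocket_3 below 0.004 m and height (world z) of square_2 below 0.0155 m))); the robot touches nothing.
Of pendant_a, pendant_b, pendant_c, pendant_d only 3 to 4 are there at a start; the rules pass over those that are not, and their reading is None.
Of disc_1, disc_2, disc_3, square_1, square_2 only 3 to 5 are there at a start; the rules pass over those that are not, and their reading is None.
At some moment in a run one of disc_1, disc_2, disc_3, square_1, square_2 may be knocked a few centimetres aside while the robot is not near it.
It also fails if it takes over 210 s, if anything falls off the work surface, if the arm or the gripper's body presses on something with over 40 N, if the wrist force passes 120 N, or if a joint passes its speed limit or range.

## Robot

A 6-joint arm with a two-finger parallel gripper is mounted at the origin on a cart in front of the work surface, level with it; the furniture and walls round the work are solid. World frame = base frame: x ahead of the robot, y to its left, z up, the work surface at z = 0. Lengths are in mm, angles in rad, forces in N, time in s.
With the tool pointing down it reaches from about 275 to 775 mm from the base axis. Payload 14.6 kg.
Tool frame: the origin (TCP) lies on the centre line of the jaws, within the pads' length; the fingertips stand bot.tip_extent ahead of it and the grasp point (between the pads) is the TCP (bot.tip_extent is the distance from the TCP to the fingertips, in mm); z points along the fingers, y is the line along which they close (so a half turn about z gives the same grasp; the last joint's range is limited). The gripper opens to 85 mm and grips with 20 to 120 N. Pads are 22 mm wide; open, the fingers measure 114 mm over their backs; the gripper's body (76 mm by 85 mm) begins 54 mm behind the grasp point. The pads swing forward as they close: fully open they stand 13 mm farther back than shut.
Start: joints at [-1.263, 0.263, -0.048, 1.259, 0, 1.415], TCP at [234.384, -469.779, 250.278] pointing down, gripper open.
Joint ranges: [-2.65, 2.65], [-0.89, 1.7], [-1.18, 1.37], [-2.13, 2.11], [-1.35, 1.29], [-3.14, 3.14]. Speed limits (rad/s): [1.89, 1.89, 2.57, 2.79, 3.14, 3.14].

## Interface

Orientations are given as a 3x3 rotation matrix whose columns are the frame's x, y, z axes.
In Python, from plant import bot gives the robot as it stands.
- The arm moves only by the tool jog_arm, never from a script. Its argument "moves" is a list of rows, each an object of numbers: "dx", "dy", "dz": the shift along the world's x, y, z in m; "ax", "ay", "az": the turn, a rotation vector about the world's x, y, z in degrees. A call has 1 to 10 rows; each row shifts and turns the commanded pose from where the row before left it; what a row does not reach is not made up. A row lasts 1/8 s, in which the tool goes at most 62.5 mm and 10.7 degrees, less where a joint would pass 70% of its speed; a pose out of reach is approached as far as the arm can. A call with a gripper value outside its range is refused whole. "claw" is the opening, from 0 (shut) to 1 (fully open), set as the call begins (left out, the last holds). The fingers move at their own pace and stop on an object; "grip_force" is the grip in N (left out, the last holds). Time passes only in rows, so rows that do not move let the fingers close. It gives the time, the measured TCP pose, the force, the opening and the grip force at its end, in the units of the state.
- bot.get_obs(): the state, without advancing time (a new reading comes with each control period).
- bot.snapshot(name): name is "scene" or "side" or "wrist"; returns a dict with "image" (420x560x3 uint8, red, green, blue), "depth" (420x560 float32, mm along the optical axis (not along the pixel's ray), 0 where there is no reading), "K" (3x3 intrinsics, pixels), "k1" (the pictures are not rectified: a ray, as slopes to the right and down, at radius r is drawn at 1 + k1 r^2 times it, then the intrinsics apply), "eye" and "rotation" of the camera in the world. Camera axes: x right, y up, looking along -z (the intrinsics and any distortion apply to the point x, -y, -z); pixel columns grow to the right and rows downward; lengths in mm; the calibration is good to about 2 mm. A picture is of the moment at which its call begins.
- bot.finish_job(): hands the job in; it is judged then, once.
The state is a dict: "time": time; "joints": joint angles; "qd": joint speeds; "tau": joint torques, N m; "tcp_pos": TCP position; "tcp_rot": TCP orientation; "wrist_force": force on the tool from outside, world axes, zero at the start; "torque": the same for the moment, N m; "width": finger opening in mm; "grip_force": force on a finger pad.
Only numpy, scipy, OpenCV 4.12 (cv2) and the standard library are available. Lean on these libraries where they do the work, as an engineer would, in place of code of your own. Each camera call takes 0.05 s, during which the arm holds its last target. There are 200 camera calls.

## Working session

There is one attempt and no reset: what is moved stays moved. The work goes in short steps, Python scripts to look and compute and a tool call to move; the robot and the scene stay as the last step left them, time stands still between calls to the robot, and variables do not carry over. Pictures are saved under pics/ and viewed, at most 14 in all, crops included, and the job is handed in when it is done.

Besides the shell and the picture viewer there is one more tool, called after ">>>" as name(argument=value, ...), one argument or row to a line, values as JSON. jog_arm: Moves the arm, as the interface text tells. Its arguments: {"type":"object","properties":{"moves":{"type":"array"},"claw":{"type":"number"},"grip_force":{"type":"number"}},"required":["moves"]}

```bash
ls; mkdir -p pics
cat > h.py <<'E'
import numpy as np, cv2, os
from plant import bot
def snap(n,tag=None):
    s=bot.snapshot(n)
    if tag: cv2.imwrite(f'pics/{tag}.png',cv2.cvtColor(s['image'],cv2.COLOR_RGB2BGR))
    return s
def rays(s,uv):
    uv=np.asarray(uv,float).reshape(-1,1,2)
    d=np.array([s['k1'],0,0,0,0],float)
    p=cv2.undistortPoints(uv,np.array(s['K'],float),d).reshape(-1,2)
    return np.c_[p[:,0],-p[:,1],-np.ones(len(p))]
def atz(s,uv,z):
    R=np.array(s['rotation']);e=np.array(s['eye']);r=rays(s,uv)@R.T
    return e+r*((z-e[2])/r[:,2])[:,None]
def cloud(s):
    h,w=s['depth'].shape
    v,u=np.mgrid[:h,:w]
    r=rays(s,np.c_[u.ravel(),v.ravel()])*s['depth'].reshape(-1,1)
    return (r@np.array(s['rotation']).T+np.array(s['eye'])).reshape(h,w,3)
def hm(s,x0,x1,y0,y1,c=1.0):
    pass
E
python3 - <<'E'
from h import *
for n in('scene','side','wrist'):
    s=snap(n,n+'0'); print(n,np.round(s['eye']),np.round(s['rotation'],2).tolist(),s['K'][0],s['k1'])
o=bot.get_obs(); print(o['time'],o['tcp_pos'],np.round(o['tcp_rot'],2),o['width'],bot.tip_extent)
E
```

```text
pics
scene [  69.  578. 1111.] [[-0.85, 0.4, -0.35], [-0.53, -0.66, 0.53], [-0.02, 0.64, 0.77]] [517.66236201   0.         272.23294026] -0.012067040266873186
side [ 189. -849.  493.] [[0.89, 0.22, -0.41], [-0.46, 0.4, -0.79], [-0.01, 0.89, 0.46]] [393.38537215   0.         279.26248577] -0.10521081453798142
wrist [ 304. -435.  374.] [[0.45, 0.85, 0.27], [-0.89, 0.43, 0.13], [-0.0, -0.3, 0.95]] [363.72738438   0.         278.99489269] -0.06775205590080978
0.15 [ 234.3181482  -469.57366255  249.94695978] [[ 0.89  0.45 -0.  ]
 [ 0.45 -0.89  0.  ]
 [ 0.   -0.   -1.  ]] 85.40583871661856 19.0
```

View pics/scene0.png

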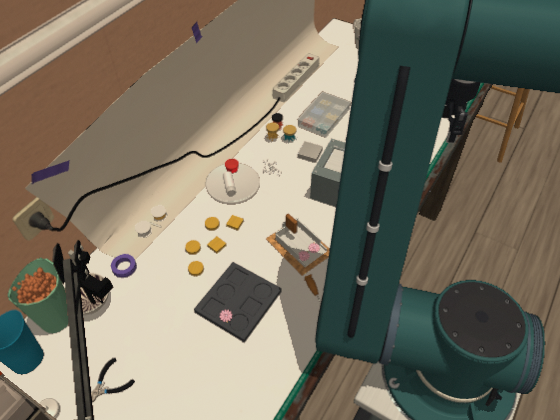

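View pics/side0.png

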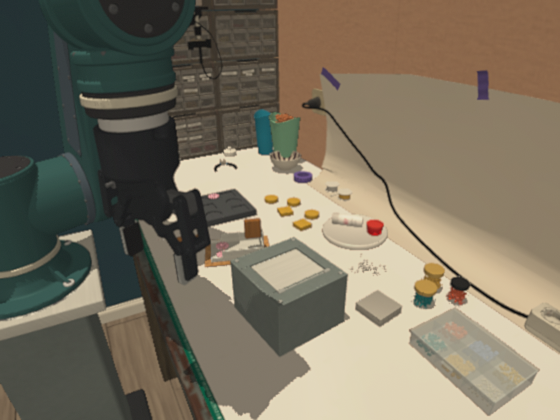

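The scene shows the die at about (238,300) with one pendant at (226,316), discs at (193,247), (212,223) and (195,268), squares at (217,244) and (235,222), the scoop at (298,243) and the hopper at (335,180). The side view shows the same things, with the hopper at (288,290).

```bash
cat >> h.py <<'E'
def blanks(s,z=12,lo=100,hi=2500):
    """brass-coloured regions -> world centre/minAreaRect"""
    hsv=cv2.cvtColor(s['image'],cv2.COLOR_RGB2HSV)
    m=cv2.inRange(hsv,(12,140,90),(28,255,255)); out=[]
    for c in cv2.findContours(m,cv2.RETR_EXTERNAL,cv2.CHAIN_APPROX_NONE)[0]:
        if cv2.contourArea(c)<60: continue
        w=atz(s,c.reshape(-1,2),z)[:,:2].astype(np.float32)
        (x,y),(a,b),t=cv2.minAreaRect(w); A=cv2.contourArea(w.reshape(-1,1,2))
        if lo<A<hi: out.append((round(x,1),round(y,1),round(a,1),round(b,1),round(t,1),round(A/(a*b),2),c.mean(0).round().ravel().tolist()))
    return out
E
python3 - <<'E'
from h import *
s=snap('scene'); P=cloud(s)
for b in blanks(s): print(b)
for n,(lo,hi) in dict(die=(15,21),hop=(100,109),box=(22,45),grip=(70,82)).items():
    m=((P[...,2]>lo)&(P[...,2]<hi)&(P[...,0]>200)&(P[...,0]<800)&(abs(P[...,1])<400)).astype(np.uint8)
    k,l,st,c=cv2.connectedComponentsWithStats(m)
    for i in range(1,k):
        if st[i,4]>60:
            q=P[l==i]; print(n,st[i],q.mean(0).round(1),[np.round(t,1) for t in cv2.minAreaRect(q[:,:2].astype(np.float32))])
s=snap('side'); P=cloud(s)
for b in blanks(s): print(b)
for n,(lo,hi) in dict(die=(15,21),hop=(100,109),grip=(70,82)).items():
    m=((P[...,2]>lo)&(P[...,2]<hi)&(P[...,0]>200)&(P[...,0]<800)&(abs(P[...,1])<400)).astype(np.uint8)
    k,l,st,c=cv2.connectedComponentsWithStats(m)
    for i in range(1,k):
        if st[i,4]>60:
            q=P[l==i]; print(n,st[i],q.mean(0).round(1),[np.round(t,1) for t in cv2.minAreaRect(q[:,:2].astype(np.float32))])
E
```

```text
(638.6, 81.2, 35.5, 42.7, 37.2, 0.75, [195.0, 268.0])
(685.2, 31.7, 34.1, 42.6, 37.5, 0.79, [193.0, 247.0])
(636.3, -7.6, 37.2, 37.5, 81.3, 0.88, [216.0, 244.0])
(689.6, -57.6, 35.3, 42.2, 36.1, 0.79, [212.0, 223.0])
(638.7, -93.1, 36.2, 39.2, 7.1, 0.86, [234.0, 222.0])
(703.9, -490.9, 34.9, 42.5, 31.2, 0.78, [289.0, 130.0])
(748.9, -461.6, 35.2, 75.2, 32.7, 0.7, [272.0, 130.0])
die [115 256  21  20 104] [782.7 172.3  18.2] [array([783.5, 170.3]), array([30.5, 62.4]), np.float64(1.2)]
die [ 195  262   86   78 1988] [492.3 101.2  17.9] [array([493.6,  98.8]), array([162.7, 148.7]), np.float64(89.4)]
die [305 274  12  18  88] [365.3 -31.3  18.2] [array([365.6, -31.2]), array([18.1, 46.4]), np.float64(50.5)]
hop [312 146  32  38 716] [ 483.7 -335.7  104.5] [array([ 478.5, -342.2]), array([ 80.8, 121.4]), np.float64(6.1)]
box [ 206  163   54   41 1231] [ 715.1 -197.7   26. ] [array([ 719.2, -200.7]), array([152.8, 153.9]), np.float64(35.6)]
box [311 188  27  15 155] [ 469.9 -287.3   33.7] [array([ 470.9, -287.1]), array([79.5, 10.9]), np.float64(6.9)]
box [295 218  26  24  77] [ 452.1 -1
[... 626 characters left out ...]
4(88.7)]
die [323 233  63  17 127] [ 680.1 -254.9   18.1] [array([ 686. , -244.8]), array([ 52.5, 145. ]), np.float64(48.9)]
die [221 252  28   6  62] [ 428.4 -160.    18. ] [array([ 429.7, -159.8]), array([ 4.8, 59.7]), np.float64(71.9)]
die [234 300  29  31  65] [ 377.1 -351.5   17.8] [array([ 377.1, -350.7]), array([ 1.8, 98.3]), np.float64(7.5)]
hop [ 230  236  105   56 3011] [ 444.6 -348.8  105.4] [array([ 447., -349.]), array([142.5, 118.1]), np.float64(6.9)]
grip [244 220  17   6  79] [ 482.2 -142.5   76.2] [array([ 482.3, -142.8]), array([ 5.6, 35.7]), np.float64(70.6)]
grip [231 272  31  35 160] [ 377.6 -354.7   76.4] [array([ 376.9, -350.3]), array([  2.3, 100. ]), np.float64(7.2)]
```

>>> jog_arm(
  moves=[
    {"dx":0.01,"dy":0.04,"dz":0.03,"az":-2.7},
    {"dx":0.02,"dy":0.045,"dz":0.02,"az":-2.7},
    {"dx":0.02,"dy":0.045,"dz":0.015,"az":-2.7},
    {"dx":0.02,"dy":0.045,"dz":0.01,"az":-2.7},
    {"dx":0.02,"dy":0.045,"dz":0.01,"az":-2.7},
    {"dx":0.02,"dy":0.045,"dz":0.01,"az":-2.7},
    {"dx":0.02,"dy":0.045,"dz":0.01,"az":-2.7},
    {"dx":0.02,"dy":0.045,"dz":0.01,"az":-2.7},
    {"dx":0.02,"dy":0.045,"dz":0.01,"az":-2.7},
    {"dx":0.02,"dy":0.045,"dz":0.01,"az":-2.7},
  ],
)

```text
$.moves[0]: bad value
```

Run:
```python
from h import *
print([d for d in dir(bot) if d[0]!='_'])
s=snap('wrist','w1');s2=snap('scene','s1');snap('side','d1')
o=bot.get_obs();print(o['time'],o['tcp_pos'],np.round(o['tcp_rot'],3).tolist(),o['joints'],s['eye'])
for b in blanks(s):print(b)
print()
for b in blanks(s2):print(b)
```

```text
['MotionError', 'finish_job', 'get_obs', 'snapshot', 'tip_extent']
0.4 [ 234.36688202 -469.77579185  250.21091972] [[0.895, 0.446, -0.0], [0.446, -0.895, 0.0], [0.0, -0.0, -1.0]] [-1.26332671e+00  2.63192448e-01 -4.83528304e-02  1.25938566e+00
 -3.77541879e-06  1.41547550e+00] [ 304.33317159 -434.98394021  374.50909131]
(437.5, -657.9, 6.6, 47.2, 0.1, 0.8, [543.0, 80.0])

(638.6, 81.2, 35.5, 42.7, 37.2, 0.75, [195.0, 268.0])
(685.2, 31.7, 34.1, 42.6, 37.5, 0.79, [193.0, 247.0])
(636.3, -7.4, 37.3, 37.8, 80.2, 0.87, [216.0, 244.0])
(689.6, -57.6, 35.3, 42.2, 36.1, 0.79, [212.0, 223.0])
(638.7, -93.1, 36.2, 39.2, 7.1, 0.86, [234.0, 222.0])
(703.9, -490.9, 34.9, 42.5, 31.2, 0.77, [289.0, 130.0])
(748.9, -461.6, 35.2, 75.2, 32.7, 0.7, [272.0, 130.0])
```

View pics/w1.png

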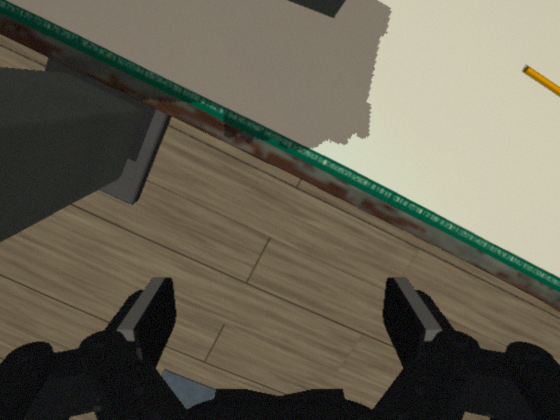

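The move was refused, so this picture only shows the floor and the edge of the table (fingers at (145,320) and (410,320)). I'll resend with all six fields in every row.

>>> jog_arm(
  moves=[
    {"dx":0.02,"dy":0.045,"dz":0.015,"ax":0,"ay":0,"az":-2.7},
    {"dx":0.02,"dy":0.045,"dz":0.015,"ax":0,"ay":0,"az":-2.7},
    {"dx":0.02,"dy":0.045,"dz":0.015,"ax":0,"ay":0,"az":-2.7},
    {"dx":0.02,"dy":0.045,"dz":0.015,"ax":0,"ay":0,"az":-2.7},
    {"dx":0.02,"dy":0.045,"dz":0.015,"ax":0,"ay":0,"az":-2.7},
    {"dx":0.02,"dy":0.045,"dz":0.015,"ax":0,"ay":0,"az":-2.7},
    {"dx":0.02,"dy":0.045,"dz":0.015,"ax":0,"ay":0,"az":-2.7},
    {"dx":0.02,"dy":0.045,"dz":0.015,"ax":0,"ay":0,"az":-2.7},
    {"dx":0.02,"dy":0.045,"dz":0.015,"ax":0,"ay":0,"az":-2.7},
    {"dx":0.02,"dy":0.045,"dz":0.015,"ax":0,"ay":0,"az":-2.7},
  ],
)

```text
time: 1.65
tcp_pos: [434.7, -18.1, 400.9]
tcp_rot: [[1.0, -0.01, 0.0], [-0.01, -1.0, -0.0], [0.0, 0.0, -1.0]]
wrist_force: [0.3, 0.2, 0.8]
width: 85.2
grip_force: 0.0
```

Run:
```python
from h import *
s=snap('wrist','w2');s2=snap('scene','s2');s3=snap('side','d2')
cv2.imwrite('pics/mix.png',cv2.cvtColor(np.hstack([s2['image'][120:340,120:420],s3['image'][150:370,150:450]]),cv2.COLOR_RGB2BGR))
for n,q in(('w',s),('s',s2),('d',s3)):
  for b in blanks(q):
    if 550<b[0]<760 and -200<b[1]<200: print(n,b)
```

```text
w (626.3, -97.4, 11.9, 34.9, 0.2, 0.84, [339.0, 4.0])
w (626.1, -8.4, 35.9, 13.1, 89.4, 0.8, [271.0, 5.0])
w (627.1, 77.5, 36.1, 14.4, 88.5, 0.76, [203.0, 4.0])
s (638.6, 81.2, 35.5, 42.7, 37.2, 0.76, [195.0, 268.0])
s (685.2, 31.7, 34.1, 42.6, 37.5, 0.79, [193.0, 247.0])
s (635.9, -7.5, 37.2, 38.2, 81.3, 0.88, [216.0, 244.0])
s (689.6, -57.6, 35.3, 42.2, 36.1, 0.79, [212.0, 223.0])
s (638.8, -93.1, 36.1, 39.2, 7.1, 0.86, [234.0, 222.0])
d (633.1, -103.7, 41.0, 42.4, 5.6, 0.8, [302.0, 224.0])
d (682.7, -68.3, 46.1, 32.1, 59.1, 0.83, [311.0, 214.0])
d (631.6, 70.0, 47.4, 31.8, 62.9, 0.82, [271.0, 199.0])
```

View pics/w2.png

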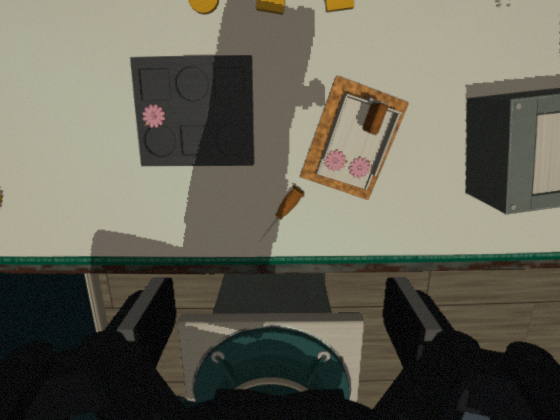

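View pics/mix.png

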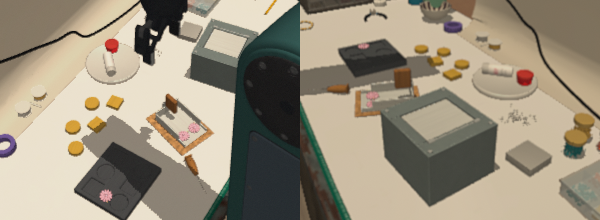

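The wrist view shows the die with corners at about (132,57), (252,55), (254,165) and (141,165). The pendant on the die is at (154,116), the mat corners are at (339,76), (408,103), (369,199) and (301,178), and the scoop's pendants are at (335,160) and (359,167). An awl lies at (285,210). The crop mix agrees with this and shows the flap shut.

```bash
cat >> h.py <<'E'
def pend(s,z):
    hsv=cv2.cvtColor(s['image'],cv2.COLOR_RGB2HSV)
    m=cv2.inRange(hsv,(150,50,110),(180,255,255))|cv2.inRange(hsv,(0,50,150),(6,190,255))
    m=cv2.morphologyEx(m,cv2.MORPH_CLOSE,np.ones((5,5)))
    out=[]
    for c in cv2.findContours(m,cv2.RETR_EXTERNAL,cv2.CHAIN_APPROX_NONE)[0]:
        if cv2.contourArea(c)<60: continue
        w=atz(s,c.reshape(-1,2),z)[:,:2].astype(np.float32)
        (x,y),r=cv2.minEnclosingCircle(w); out.append((round(x,1),round(y,1),round(2*r,1),c.mean(0).ravel().round().tolist()))
    return out
E
python3 - <<'E'
from h import *
s=snap('wrist');P=cloud(s)
print('die',atz(s,[(132,57),(252,55),(254,165),(141,165)],18)[:,:2].round(1).tolist())
print('mat',atz(s,[(339,76),(408,103),(369,199),(301,178)],4)[:,:2].round(1).tolist(), atz(s,[(339,76),(408,103),(369,199),(301,178)],4)[:,:2].mean(0))
print(pend(s,23),pend(s,12))
for n,(lo,hi,x0,x1,y0,y1) in dict(die=(15,21,380,600,0,200),grip=(60,90,380,600,-230,-50),hop=(101,110,300,600,-500,-230)).items():
    m=(P[...,2]>lo)&(P[...,2]<hi)&(P[...,0]>x0)&(P[...,0]<x1)&(P[...,1]>y0)&(P[...,1]<y1)
    q=P[m];print(n,len(q),q.mean(0).round(1),[np.round(t,1) for t in cv2.minAreaRect(q[:,:2].astype(np.float32))])
s=snap('side')
print(pend(s,23),pend(s,12))
s=snap('scene')
print(pend(s,23),pend(s,12))
E
```

```text
die [[566.1, 175.0], [565.7, 16.5], [420.6, 17.2], [421.9, 178.1]]
mat [[540.0, -100.0], [505.0, -197.9], [366.3, -152.2], [398.5, -50.1]] [ 452.4702133  -125.04167108]
[(416.3, -130.6, 30.1, [359.0, 168.0]), (427.0, -95.8, 29.7, [335.0, 161.0]), (490.8, 151.6, 31.1, [154.0, 115.0])] [(414.1, -133.1, 30.8, [359.0, 168.0]), (425.1, -97.5, 30.3, [335.0, 161.0]), (490.3, 155.4, 31.8, [154.0, 115.0])]
die 8246 [496.2  95.2  18.5] [array([493.7,  98.4]), array([161.9, 145.7]), np.float64(89.7)]
grip 415 [ 487.3 -135.8   78.7] [array([ 486.8, -137.6]), array([12.6, 37.8]), np.float64(73.9)]
hop 6081 [ 447.2 -321.9  105.2] [array([ 446.8, -325.8]), array([141. ,  73.5]), np.float64(7.7)]
[(407.3, -130.4, 59.7, [221.0, 248.0])] [(412.4, -113.6, 61.1, [221.0, 248.0])]
[(491.4, 153.3, 31.8, [225.0, 315.0]), (417.4, -107.5, 65.6, [308.0, 251.0])] [(495.6, 149.0, 32.1, [225.0, 315.0]), (420.9, -114.4, 66.2, [308.0, 251.0])]
```

>>> jog_arm(
  moves=[
    {"dx":0.014,"dy":0.0425,"dz":-0.02,"ax":0,"ay":0,"az":0},
    {"dx":0.014,"dy":0.0425,"dz":-0.04,"ax":0,"ay":0,"az":0},
    {"dx":0.014,"dy":0.0425,"dz":-0.04,"ax":0,"ay":0,"az":0},
    {"dx":0.014,"dy":0.0425,"dz":-0.04,"ax":0,"ay":0,"az":0},
    {"dx":0,"dy":0,"dz":-0.06,"ax":0,"ay":0,"az":0},
    {"dx":0,"dy":0,"dz":-0.06,"ax":0,"ay":0,"az":0},
    {"dx":0,"dy":0,"dz":-0.05,"ax":0,"ay":0,"az":0},
    {"dx":0,"dy":0,"dz":-0.04,"ax":0,"ay":0,"az":0},
    {"dx":0,"dy":0,"dz":0,"ax":0,"ay":0,"az":0},
  ],
  claw=0.55,
  grip_force=25,
)

```text
time: 3.08
tcp_pos: [489.7, 109.5, 48.5]
tcp_rot: [[0.999, 0.043, -0.007], [0.043, -0.999, 0.029], [-0.005, -0.029, -1.0]]
wrist_force: [-0.5, 0.3, 1.3]
width: 46.6
grip_force: 0.0
```

Run:
```python
from h import *
s=snap('wrist','w3');o=bot.get_obs();print(o['tcp_pos'],o['width'],bot.tip_extent,o['joints'])
print(pend(s,23))
```

```text
[491.04460628 109.76390615  50.27220531] 46.663499719313194 19.0 [ 0.0421372   0.37708258 -0.47292025  0.7231773   0.02920247  3.14010323]
[(491.5, 151.2, 32.0, [187.0, 261.0])]
```

View pics/w3.png

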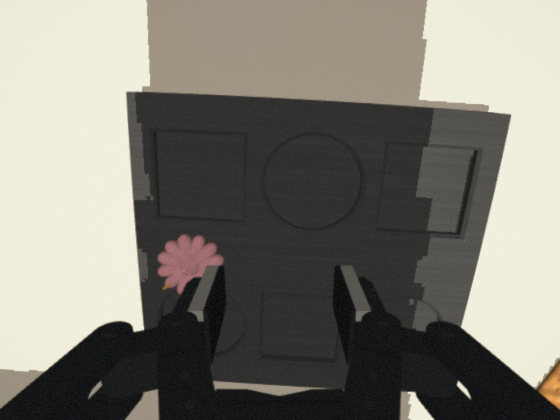

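Joint 6 was at its limit, so the tool stopped short at y=110. The picture shows the pendant at (190,262) and the pockets as specified, with the far row square, round, square. I'll raise the arm and turn the tool half round.

>>> jog_arm(
  moves=[
    {"dx":0,"dy":0,"dz":0.03,"ax":-1.66,"ay":-0.4,"az":0},
    {"dx":0,"dy":0,"dz":0.03,"ax":0,"ay":0,"az":10},
    {"dx":0,"dy":0,"dz":0,"ax":0,"ay":0,"az":10},
    {"dx":0,"dy":0,"dz":0,"ax":0,"ay":0,"az":10},
    {"dx":0,"dy":0,"dz":0,"ax":0,"ay":0,"az":10},
    {"dx":0,"dy":0,"dz":0,"ax":0,"ay":0,"az":10},
    {"dx":0,"dy":0,"dz":0,"ax":0,"ay":0,"az":10},
    {"dx":0,"dy":0,"dz":0,"ax":0,"ay":0,"az":10},
    {"dx":0,"dy":0,"dz":0,"ax":0,"ay":0,"az":10},
    {"dx":0,"dy":0,"dz":0,"ax":0,"ay":0,"az":10},
  ],
)

```text
time: 4.38
tcp_pos: [492.6, 106.1, 112.7]
tcp_rot: [[-0.056, 0.998, -0.0], [0.998, 0.056, 0.005], [0.005, -0.0, -1.0]]
wrist_force: [0.2, 0.5, -1.0]
width: 47.0
grip_force: 0.0
```

>>> jog_arm(
  moves=[
    {"dx":0,"dy":0.01,"dz":0,"ax":0,"ay":0,"az":10},
    {"dx":0,"dy":0.01,"dz":0,"ax":0,"ay":0,"az":10},
    {"dx":0,"dy":0.01,"dz":0,"ax":0,"ay":0,"az":10},
    {"dx":0,"dy":0.01,"dz":0,"ax":0,"ay":0,"az":10},
    {"dx":0,"dy":0,"dz":0,"ax":0,"ay":0,"az":10},
    {"dx":0,"dy":0,"dz":0,"ax":0,"ay":0,"az":10},
    {"dx":0,"dy":0,"dz":0,"ax":0,"ay":0,"az":10},
    {"dx":0,"dy":0,"dz":0,"ax":0,"ay":0,"az":10},
    {"dx":0,"dy":0,"dz":0,"ax":0,"ay":0,"az":7.5},
    {"dx":0,"dy":0,"dz":0,"ax":0,"ay":0,"az":0},
  ],
)

```text
time: 5.62
tcp_pos: [492.6, 146.3, 112.2]
tcp_rot: [[-1.0, -0.006, -0.003], [-0.006, 1.0, -0.003], [0.003, -0.003, -1.0]]
wrist_force: [-0.8, -0.1, 0.0]
width: 46.9
grip_force: 0.0
```

>>> jog_arm(
  moves=[
    {"dx":-0.0015,"dy":0.0055,"dz":-0.04,"ax":0,"ay":0,"az":0},
    {"dx":0,"dy":0,"dz":-0.025,"ax":0,"ay":0,"az":0},
    {"dx":0,"dy":0,"dz":-0.006,"ax":0,"ay":0,"az":0},
    {"dx":0,"dy":0,"dz":0,"ax":0,"ay":0,"az":0},
  ],
)

```text
time: 6.12
tcp_pos: [490.8, 152.0, 40.2]
tcp_rot: [[-1.0, -0.006, -0.005], [-0.006, 1.0, -0.003], [0.005, -0.003, -1.0]]
wrist_force: [0.1, -0.1, 0.2]
width: 47.3
grip_force: 0.0
```

Run:
```python
from h import *
s=snap('wrist','w4');o=bot.get_obs();print(o['tcp_pos'],o['width'],o['wrist_force'])
print(pend(s,23))
```

```text
[491.00793468 152.11159419  40.42636916] 47.01968565308775 [0.24298977 0.2653885  0.05690092]
[(489.4, 151.7, 32.1, [279.0, 278.0])]
```

View pics/w4.png

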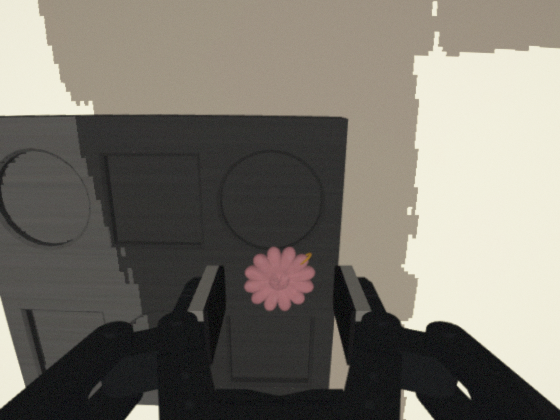

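The pendant sits centred between the pads at (279,278).

>>> jog_arm(
  moves=[
    {"dx":0,"dy":0,"dz":-0.0025,"ax":0,"ay":0,"az":0},
    {"dx":0,"dy":0,"dz":0,"ax":0,"ay":0,"az":0},
  ],
)

```text
time: 6.42
tcp_pos: [490.5, 152.2, 37.2]
tcp_rot: [[-1.0, -0.007, -0.005], [-0.007, 1.0, -0.003], [0.005, -0.003, -1.0]]
wrist_force: [0.3, -0.1, 0.6]
width: 46.9
grip_force: 0.0
```

>>> jog_arm(
  moves=[
    {"dx":0,"dy":0,"dz":0,"ax":0,"ay":0,"az":0},
    {"dx":0,"dy":0,"dz":0,"ax":0,"ay":0,"az":0},
    {"dx":0,"dy":0,"dz":0,"ax":0,"ay":0,"az":0},
    {"dx":0,"dy":0,"dz":0,"ax":0,"ay":0,"az":0},
    {"dx":0,"dy":0,"dz":0,"ax":0,"ay":0,"az":0},
  ],
  claw=0.2,
  grip_force=25,
)

```text
time: 7.05
tcp_pos: [490.4, 152.3, 37.2]
tcp_rot: [[-1.0, -0.007, -0.005], [-0.007, 1.0, -0.003], [0.005, -0.003, -1.0]]
wrist_force: [-1.4, 1.2, 5.4]
width: 28.3
grip_force: 24.2
```

>>> jog_arm(
  moves=[
    {"dx":0,"dy":0,"dz":0.03,"ax":0,"ay":0,"az":0},
    {"dx":0,"dy":0,"dz":0.05,"ax":0,"ay":0,"az":0},
    {"dx":-0.0086,"dy":-0.0554,"dz":0,"ax":0,"ay":0,"az":-3.4},
    {"dx":-0.0086,"dy":-0.0554,"dz":0,"ax":0,"ay":0,"az":-3.4},
    {"dx":-0.0086,"dy":-0.0554,"dz":0,"ax":0,"ay":0,"az":-3.4},
    {"dx":-0.0086,"dy":-0.0554,"dz":0,"ax":0,"ay":0,"az":-3.4},
    {"dx":-0.0086,"dy":-0.0554,"dz":0,"ax":0,"ay":0,"az":-3.4},
    {"dx":0,"dy":0,"dz":-0.04,"ax":0,"ay":0,"az":0},
    {"dx":0,"dy":0,"dz":-0.021,"ax":0,"ay":0,"az":0},
    {"dx":0,"dy":0,"dz":0,"ax":0,"ay":0,"az":0},
  ],
)

```text
time: 8.3
tcp_pos: [446.4, -124.6, 54.9]
tcp_rot: [[-0.958, 0.286, -0.008], [0.286, 0.958, -0.0], [0.008, -0.003, -1.0]]
wrist_force: [-0.2, 0.3, 0.7]
width: 27.9
grip_force: 24.8
```

Run:
```python
from h import *
s=snap('wrist','w5');o=bot.get_obs();print(o['tcp_pos'],o['width'],o['grip_force'],o['wrist_force'],np.round(o['tcp_rot'],3).tolist())
print(pend(s,36))
```

```text
[ 447.09954164 -124.73467418   55.89104548] 27.943462065739773 24.753008141415194 [ 0.15393599 -0.07286494 -0.04403036] [[-0.958, 0.285, -0.007], [0.285, 0.958, -0.001], [0.006, -0.003, -1.0]]
[(455.0, -121.4, 12.4, [291.0, 295.0]), (421.3, -100.2, 12.9, [318.0, 214.0]), (408.3, -128.5, 26.8, [241.0, 202.0])]
```

View pics/w5.png

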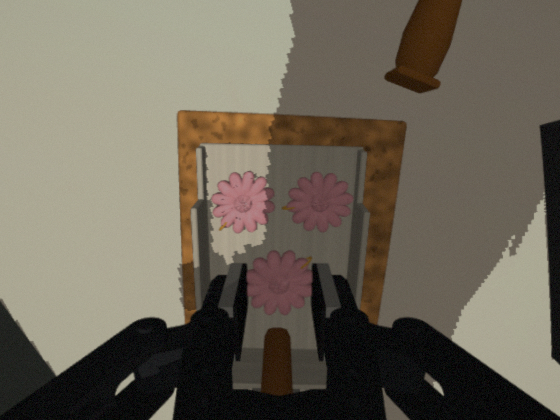

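The pendant hangs over the scoop floor at (280,283), with the other two at (242,202) and (320,200) and the grip plate at (277,360).

>>> jog_arm(
  moves=[
    {"dx":0,"dy":0,"dz":-0.003,"ax":0,"ay":0,"az":0},
    {"dx":0,"dy":0,"dz":0,"ax":0,"ay":0,"az":0},
    {"dx":0,"dy":0,"dz":0,"ax":0,"ay":0,"az":0},
    {"dx":0,"dy":0,"dz":0.03,"ax":0,"ay":0,"az":0},
    {"dx":0,"dy":0,"dz":0.035,"ax":0,"ay":0,"az":0},
    {"dx":0.02,"dy":-0.006,"dz":0,"ax":0,"ay":0,"az":0},
    {"dx":0.02,"dy":-0.006,"dz":0,"ax":0,"ay":0,"az":0},
    {"dx":0,"dy":0,"dz":0,"ax":0,"ay":0,"az":0},
  ],
  claw=0.5,
)

```text
time: 9.35
tcp_pos: [488.1, -137.1, 117.9]
tcp_rot: [[-0.958, 0.285, -0.005], [0.285, 0.958, -0.002], [0.005, -0.003, -1.0]]
wrist_force: [-1.1, -0.3, -0.1]
width: 43.1
grip_force: 0.0
```

Run:
```python
from h import *
s=snap('wrist','w6');o=bot.get_obs();print(o['tcp_pos'],o['width'],np.round(o['tcp_rot'],3).tolist())
print(pend(s,12))
P=cloud(s)
m=(P[...,2]>77)&(P[...,2]<87)&(abs(P[...,0]-485)<45)&(abs(P[...,1]+137)<15)
q=P[m];print(len(q),q.mean(0),[np.round(t,1) for t in cv2.minAreaRect(q[:,:2].astype(np.float32))])
```

```text
[ 487.14200598 -136.74483387  117.67911689] 42.722092732821466 [[-0.958, 0.285, -0.006], [0.285, 0.958, -0.001], [0.006, -0.003, -1.0]]
[(448.1, -128.7, 28.8, [269.0, 156.0]), (414.2, -132.9, 30.9, [251.0, 106.0])]
1640 [ 484.55009568 -137.08017321   81.84391254] [array([ 486.2, -137.5]), array([11.7, 37.8]), np.float64(72.7)]
```

View pics/w6.png

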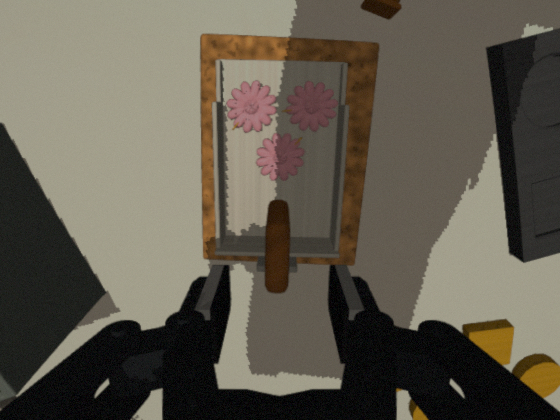

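All three pendants lie flat in the scoop at (252,106), (312,105) and (281,156), and the grip plate is centred at (277,245).

>>> jog_arm(
  moves=[
    {"dx":0,"dy":0,"dz":-0.03,"ax":0,"ay":0,"az":0},
    {"dx":0,"dy":0,"dz":-0.0235,"ax":0,"ay":0,"az":0},
    {"dx":0,"dy":0,"dz":0,"ax":0,"ay":0,"az":0},
  ],
)

```text
time: 9.78
tcp_pos: [485.6, -136.1, 63.3]
tcp_rot: [[-0.958, 0.286, -0.009], [0.286, 0.958, -0.0], [0.009, -0.003, -1.0]]
wrist_force: [0.8, 0.1, 0.2]
width: 42.9
grip_force: 0.0
```

>>> jog_arm(
  moves=[
    {"dx":0,"dy":0,"dz":0,"ax":0,"ay":0,"az":0},
    {"dx":0,"dy":0,"dz":0,"ax":0,"ay":0,"az":0},
    {"dx":0,"dy":0,"dz":0,"ax":0,"ay":0,"az":0},
    {"dx":0,"dy":0,"dz":0,"ax":0,"ay":0,"az":0},
    {"dx":0,"dy":0,"dz":0,"ax":0,"ay":0,"az":0},
    {"dx":0,"dy":0,"dz":0,"ax":0,"ay":0,"az":0},
  ],
  claw=0,
  grip_force=60,
)

```text
time: 10.52
tcp_pos: [487.8, -137.1, 65.4]
tcp_rot: [[-0.958, 0.285, -0.004], [0.285, 0.958, -0.002], [0.004, -0.003, -1.0]]
wrist_force: [-1.6, -0.1, 6.9]
width: 11.2
grip_force: 59.2
```

Run:
```python
from h import *
o=bot.get_obs();print(o['tcp_pos'],o['width'],np.round(o['tcp_rot'],3).tolist(),o['joints'])
s=snap('side');P=cloud(s)
m=(P[...,2]>102)&(P[...,2]<110)&(P[...,0]>330)&(P[...,0]<560)&(P[...,1]>-460)&(P[...,1]<-250)
q=P[m];r=cv2.minAreaRect(q[:,:2].astype(np.float32));print(len(q),q.mean(0),r)
h=cv2.convexHull(q[:,:2].astype(np.float32)).reshape(-1,2);print(h.round().tolist())
```

```text
[ 487.75387917 -137.0504785    65.39364624] 11.204971967639711 [[-0.958, 0.285, -0.004], [0.285, 0.958, -0.002], [0.004, -0.003, -1.0]] [-0.43294067  0.36692495 -0.43757023  0.76942617 -0.00364887 -0.14345619]
4487 [ 445.71367366 -373.54721846  105.49385356] ((449.5686950683594, -366.138916015625), (141.48287963867188, 153.02902221679688), 7.030932903289795)
[[527.0, -430.0], [524.0, -396.0], [521.0, -367.0], [510.0, -282.0], [491.0, -284.0], [432.0, -291.0], [382.0, -298.0], [372.0, -300.0], [371.0, -302.0], [371.0, -306.0], [373.0, -321.0], [384.0, -412.0], [387.0, -435.0], [389.0, -443.0], [389.0, -448.0], [390.0, -449.0], [401.0, -448.0], [438.0, -445.0], [513.0, -433.0], [520.0, -432.0], [524.0, -431.0], [527.0, -431.0]]
```

Run:
```python
from h import *
s=snap('side')
im=s['image'][215:345,215:365]
cv2.imwrite('pics/hop.png',cv2.cvtColor(cv2.resize(im,None,fx=5,fy=4.6,interpolation=cv2.INTER_CUBIC),cv2.COLOR_RGB2BGR))
P=cloud(s);hsv=cv2.cvtColor(s['image'],cv2.COLOR_RGB2HSV)
m=(P[...,2]>98)&(P[...,2]<110)&(P[...,0]>330)&(P[...,0]<560)&(P[...,1]>-460)&(P[...,1]<-250)
v=s['image'].sum(2)
print(np.percentile(v[m],[5,25,50,75,95]))
mm=(m&(v>330)).astype(np.uint8)
k,l,st,c=cv2.connectedComponentsWithStats(mm)
for i in range(1,k):
  if st[i,4]>100:
    ys,xs=np.nonzero(l==i);w=atz(s,np.c_[xs,ys],105)[:,:2].astype(np.float32)
    print(st[i],w.mean(0),cv2.minAreaRect(w))
```

```text
[217. 321. 329. 519. 529.]
[ 251  249   80   45 1846] [ 447.49045 -373.7604 ] ((452.61151123046875, -370.8203125), (107.12948608398438, 90.36493682861328), 7.502017021179199)
```

View pics/hop.png

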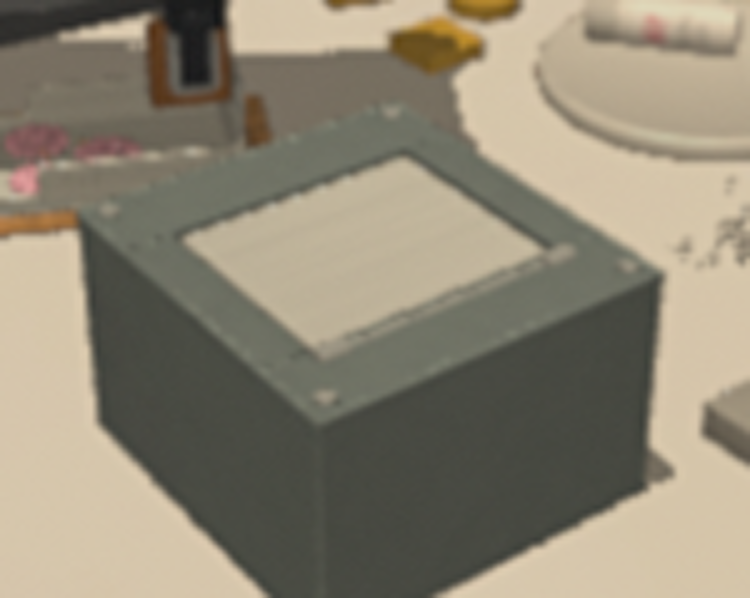

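The hinge knuckles lie on the lid's edge from (320,350) to (555,250), on the world −y side. So the box's +x points at about −83°, which agrees with the 141 x 153 mm lid fit. The scoop has to be turned so its lip faces +y.

>>> jog_arm(
  moves=[
    {"dx":0,"dy":0,"dz":0.01,"ax":0,"ay":0,"az":0},
    {"dx":0,"dy":0,"dz":0.025,"ax":0,"ay":0,"az":0},
    {"dx":0,"dy":0,"dz":0.03,"ax":0,"ay":0,"az":0},
    {"dx":0,"dy":0,"dz":0.03,"ax":0,"ay":0,"az":0},
    {"dx":0,"dy":0,"dz":0.025,"ax":0,"ay":0,"az":0},
    {"dx":-0.001,"dy":-0.012,"dz":0,"ax":0,"ay":0,"az":-5},
    {"dx":-0.002,"dy":-0.02,"dz":0,"ax":0,"ay":0,"az":-5},
    {"dx":-0.002,"dy":-0.025,"dz":0,"ax":0,"ay":0,"az":-5},
    {"dx":-0.002,"dy":-0.025,"dz":0,"ax":0,"ay":0,"az":-5},
    {"dx":-0.002,"dy":-0.025,"dz":0,"ax":0,"ay":0,"az":-5},
  ],
)

```text
time: 11.88
tcp_pos: [478.1, -244.6, 185.1]
tcp_rot: [[-0.746, 0.666, -0.006], [0.666, 0.746, 0.001], [0.005, -0.003, -1.0]]
wrist_force: [-0.2, 0.9, -2.1]
width: 11.5
grip_force: 58.6
```

>>> jog_arm(
  moves=[
    {"dx":-0.002,"dy":-0.025,"dz":0,"ax":0,"ay":0,"az":-5},
    {"dx":-0.002,"dy":-0.025,"dz":0,"ax":0,"ay":0,"az":-5},
    {"dx":-0.002,"dy":-0.025,"dz":0,"ax":0,"ay":0,"az":-5},
    {"dx":-0.002,"dy":-0.025,"dz":0,"ax":0,"ay":0,"az":-5},
    {"dx":-0.002,"dy":-0.025,"dz":0,"ax":0,"ay":0,"az":-5},
    {"dx":-0.002,"dy":-0.025,"dz":0,"ax":0,"ay":0,"az":-5},
    {"dx":-0.002,"dy":-0.025,"dz":0,"ax":0,"ay":0,"az":-5},
    {"dx":-0.002,"dy":-0.024,"dz":0,"ax":0,"ay":0,"az":-5},
    {"dx":-0.002,"dy":-0.015,"dz":0,"ax":0,"ay":0,"az":-0.7},
    {"dx":0,"dy":0,"dz":0,"ax":0,"ay":0,"az":0},
  ],
)

```text
time: 13.12
tcp_pos: [460.0, -458.3, 184.4]
tcp_rot: [[-0.135, 0.991, -0.004], [0.991, 0.135, 0.005], [0.005, -0.003, -1.0]]
wrist_force: [-0.8, 0.2, -2.5]
width: 11.4
grip_force: 58.6
```

Run:
```python
from h import *
o=bot.get_obs();print(o['tcp_pos'],o['width'],np.round(o['tcp_rot'],3).tolist(),o['joints'])
s=snap('wrist');s2=snap('side')
im=np.hstack([cv2.resize(s['image'],(400,300)),s2['image'][130:370,120:440]] if 0 else [cv2.resize(s['image'],(400,300)),cv2.resize(s2['image'][130:370,120:440],(400,300))])
cv2.imwrite('pics/c7.png',cv2.cvtColor(im,cv2.COLOR_RGB2BGR))
```

```text
[ 460.03926707 -458.32858378  184.42277075] 11.43396955807744 [[-0.135, 0.991, -0.004], [0.991, 0.135, 0.005], [0.005, -0.003, -1.0]] [-9.08922573e-01  5.06020768e-01  1.59123315e-01  1.23001732e+00
  4.26880593e-05  5.26570266e-01]
```

View pics/c7.png

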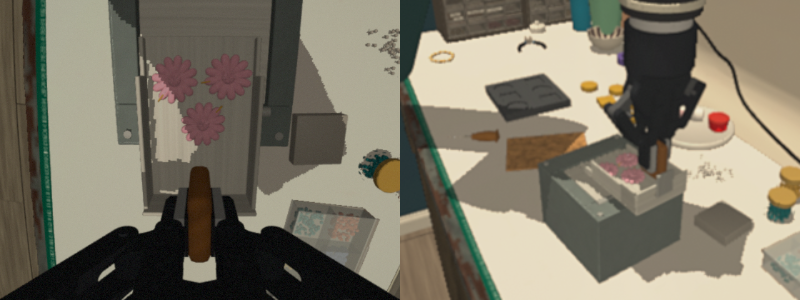

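The scoop is level over the flap with all three pendants in it at (175,78), (230,77) and (203,123) in the left picture. The right picture shows the lip above the lid. Next I press the flap and tip the scoop together.

>>> jog_arm(
  moves=[
    {"dx":-0.0012,"dy":0.0092,"dz":0.0024,"ax":-7.09,"ay":-0.97,"az":0},
    {"dx":-0.0013,"dy":0.0093,"dz":0.0023,"ax":-7.09,"ay":-0.97,"az":0},
    {"dx":-0.0016,"dy":0.0115,"dz":0.0002,"ax":-7.38,"ay":-1.0,"az":0},
    {"dx":-0.0017,"dy":0.0127,"dz":-0.0014,"ax":-7.38,"ay":-1.0,"az":0},
    {"dx":-0.0018,"dy":0.0136,"dz":-0.0031,"ax":-7.38,"ay":-1.0,"az":0},
    {"dx":-0.0019,"dy":0.0142,"dz":-0.0049,"ax":-7.38,"ay":-1.0,"az":0},
    {"dx":-0.002,"dy":0.0149,"dz":-0.0068,"ax":-7.38,"ay":-1.0,"az":0},
    {"dx":0,"dy":0,"dz":0,"ax":0,"ay":0,"az":0},
    {"dx":0,"dy":0,"dz":0,"ax":0,"ay":0,"az":0},
    {"dx":0,"dy":0,"dz":0,"ax":0,"ay":0,"az":0},
  ],
)

```text
time: 14.48
tcp_pos: [449.5, -373.3, 174.0]
tcp_rot: [[-0.083, 0.991, 0.103], [0.62, 0.132, -0.773], [-0.78, -0.0, -0.626]]
wrist_force: [0.3, 0.9, -1.0]
width: 11.5
grip_force: 59.0
```

Run:
```python
from h import *
o=bot.get_obs();print(o['tcp_pos'],o['width'],np.round(o['tcp_rot'],3).tolist(),o['wrist_force'])
s=snap('wrist');s2=snap('side')
im=np.hstack([cv2.resize(s['image'],(400,300)),cv2.resize(s2['image'][130:370,120:440],(400,300))])
cv2.imwrite('pics/c8.png',cv2.cvtColor(im,cv2.COLOR_RGB2BGR))
print(pend(s,80),pend(s2,100))
```

```text
[ 449.4988016  -373.27309317  174.04524905] 11.478249690577071 [[-0.083, 0.991, 0.103], [0.62, 0.132, -0.773], [-0.78, -0.0, -0.626]] [ 0.32736097  0.88227109 -1.02956071]
[] []
```

>>> jog_arm(
  moves=[
    {"dx":0,"dy":0,"dz":0,"ax":0,"ay":0,"az":0},
    {"dx":0,"dy":0,"dz":0,"ax":0,"ay":0,"az":0},
    {"dx":0,"dy":0,"dz":0,"ax":0,"ay":0,"az":0},
    {"dx":0,"dy":0,"dz":0,"ax":0,"ay":0,"az":0},
    {"dx":0,"dy":0,"dz":0.015,"ax":0,"ay":0,"az":0},
    {"dx":0,"dy":0,"dz":0.02,"ax":0,"ay":0,"az":0},
    {"dx":0,"dy":0,"dz":0.02,"ax":0,"ay":0,"az":0},
    {"dx":0,"dy":0,"dz":0.02,"ax":0,"ay":0,"az":0},
  ],
)

```text
time: 15.58
tcp_pos: [448.7, -372.3, 248.5]
tcp_rot: [[-0.084, 0.991, 0.102], [0.62, 0.132, -0.773], [-0.78, -0.002, -0.626]]
wrist_force: [-0.9, 0.1, -1.6]
width: 11.5
grip_force: 58.9
```

Run:
```python
from h import *
o=bot.get_obs();print(o['tcp_pos'],o['wrist_force'])
s=snap('wrist');s2=snap('side');s3=snap('scene')
im=np.hstack([cv2.resize(s['image'],(400,300)),cv2.resize(s2['image'][130:370,120:440],(400,300))])
cv2.imwrite('pics/c9.png',cv2.cvtColor(im,cv2.COLOR_RGB2BGR))
print(pend(s,80),pend(s2,100),pend(s3,50))
```

```text
[ 448.66044067 -372.34241116  248.49402815] [-0.92772973  0.14755329 -1.63566304]
[] [] []
```

View pics/c9.png

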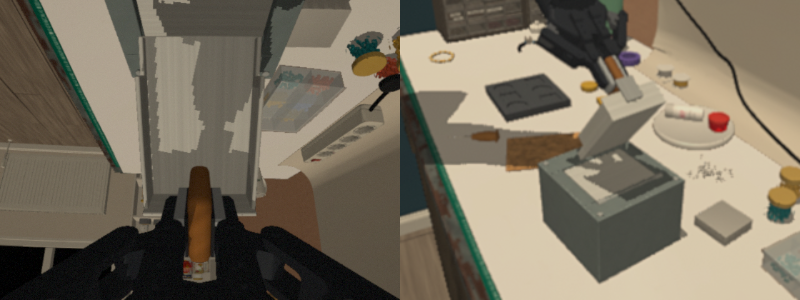

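The scoop is empty and the flap looks shut. Next I level the scoop and carry it back to the mat.

>>> jog_arm(
  moves=[
    {"dx":0,"dy":0.005,"dz":0,"ax":10.16,"ay":1.35,"az":0},
    {"dx":0,"dy":0.005,"dz":0,"ax":10.16,"ay":1.35,"az":0},
    {"dx":0,"dy":0.005,"dz":0,"ax":10.16,"ay":1.35,"az":0},
    {"dx":0,"dy":0.005,"dz":0,"ax":10.16,"ay":1.35,"az":0},
    {"dx":0,"dy":0.005,"dz":0,"ax":10.16,"ay":1.35,"az":0},
    {"dx":0.0083,"dy":0.042,"dz":0,"ax":0,"ay":0,"az":9.3},
    {"dx":0.0083,"dy":0.042,"dz":0,"ax":0,"ay":0,"az":9.3},
    {"dx":0.0083,"dy":0.042,"dz":0,"ax":0,"ay":0,"az":9.3},
    {"dx":0.0083,"dy":0.042,"dz":0,"ax":0,"ay":0,"az":9.3},
    {"dx":0.0083,"dy":0.042,"dz":0,"ax":0,"ay":0,"az":9.3},
  ],
)

```text
time: 16.98
tcp_pos: [491.1, -137.7, 245.9]
tcp_rot: [[-0.814, 0.58, 0.021], [0.58, 0.814, -0.016], [-0.027, -0.001, -1.0]]
wrist_force: [-0.5, -0.1, -1.1]
width: 11.2
grip_force: 58.8
```

>>> jog_arm(
  moves=[
    {"dx":0,"dy":0,"dz":-0.05,"ax":0,"ay":0,"az":9.3},
    {"dx":0,"dy":0,"dz":-0.05,"ax":0,"ay":0,"az":9.2},
    {"dx":0,"dy":0,"dz":-0.04,"ax":0,"ay":0,"az":0},
    {"dx":0,"dy":0,"dz":0,"ax":0,"ay":0,"az":0},
  ],
)

```text
time: 17.48
tcp_pos: [489.2, -138.1, 104.4]
tcp_rot: [[-0.955, 0.297, 0.021], [0.297, 0.955, -0.006], [-0.022, 0.0, -1.0]]
wrist_force: [0.4, -0.5, -1.7]
width: 11.0
grip_force: 58.7
```

>>> jog_arm(
  moves=[
    {"dx":0,"dy":0,"dz":-0.02,"ax":0,"ay":1.2,"az":0},
    {"dx":0,"dy":0,"dz":-0.014,"ax":0,"ay":0,"az":0},
    {"dx":0,"dy":0,"dz":-0.003,"ax":0,"ay":0,"az":0},
    {"dx":0,"dy":0,"dz":-0.0015,"ax":0,"ay":0,"az":0},
    {"dx":0,"dy":0,"dz":0,"ax":0,"ay":0,"az":0},
  ],
)

```text
time: 18.1
tcp_pos: [491.3, -139.1, 69.2]
tcp_rot: [[-0.955, 0.297, 0.006], [0.297, 0.955, -0.009], [-0.009, -0.007, -1.0]]
wrist_force: [0.1, 0.3, -1.9]
width: 11.2
grip_force: 58.9
```

>>> jog_arm(
  moves=[
    {"dx":0,"dy":0,"dz":0,"ax":0,"ay":0,"az":0},
    {"dx":0,"dy":0,"dz":0,"ax":0,"ay":0,"az":0},
    {"dx":0,"dy":0,"dz":0,"ax":0,"ay":0,"az":0},
    {"dx":0,"dy":0,"dz":0.03,"ax":0,"ay":0,"az":0},
    {"dx":0,"dy":0,"dz":0.04,"ax":0,"ay":0,"az":0},
    {"dx":0,"dy":0,"dz":0.05,"ax":0,"ay":0,"az":0},
    {"dx":0,"dy":0,"dz":0.05,"ax":0,"ay":0,"az":0},
    {"dx":0,"dy":0,"dz":0,"ax":0,"ay":0,"az":0},
  ],
  claw=0.45,
)

```text
time: 19.1
tcp_pos: [492.4, -139.5, 242.2]
tcp_rot: [[-0.955, 0.297, 0.011], [0.297, 0.955, -0.011], [-0.014, -0.007, -1.0]]
wrist_force: [0.6, 1.0, -0.4]
width: 38.7
grip_force: 0.0
```

Run:
```python
from h import *
s=snap('wrist','w9');o=bot.get_obs();print(o['tcp_pos'],o['width'],np.round(o['tcp_rot'],3).tolist())
P=cloud(s)
m=(P[...,2]>76)&(P[...,2]<90)&(abs(P[...,0]-488)<45)&(abs(P[...,1]+137)<25)
q=P[m];print(len(q),q.mean(0),[np.round(t,1) for t in cv2.minAreaRect(q[:,:2].astype(np.float32))])
# floor plane of scoop: region in front of grip
c=np.array([452,-126]);ex=np.array([.955,-.297]);ey=np.array([.297,.955])
d=P[...,:2]-c;a=d@ex;b=d@ey
m=(a>-50)&(a<15)&(abs(b)<25)&(P[...,2]<20)&(P[...,2]>0);q=P[m]
A=np.c_[a[m],b[m],np.ones(m.sum())];print(len(q),np.linalg.lstsq(A,q[:,2],rcond=None)[0])
hsv=cv2.cvtColor(s['image'],cv2.COLOR_RGB2HSV)
# blanks
for n in('scene','side','wrist'):
  z=snap(n)
  for r in blanks(z):
    if 550<r[0]<760 and abs(r[1])<200: print(n,r)
```

```text
[ 491.66340435 -139.20389579  240.05191043] 38.74889741285866 [[-0.955, 0.297, 0.008], [0.297, 0.955, -0.01], [-0.011, -0.007, -1.0]]
651 [ 489.73288561 -138.9026459    81.85152791] [array([ 490.4, -139. ]), array([11.6, 37. ]), np.float64(72.5)]
3660 [-2.95568367e-03  8.05198271e-04  7.75215283e+00]
scene (638.6, 81.2, 35.5, 42.7, 37.2, 0.75, [195.0, 268.0])
scene (684.4, 32.7, 34.1, 40.1, 37.5, 0.83, [193.0, 247.0])
scene (636.3, -7.6, 37.2, 37.5, 81.3, 0.88, [216.0, 244.0])
scene (689.6, -57.7, 35.3, 42.0, 36.1, 0.79, [212.0, 223.0])
scene (638.3, -93.0, 36.9, 39.5, 7.1, 0.86, [234.0, 222.0])
side (631.6, -106.2, 39.9, 41.7, 8.3, 0.82, [302.0, 225.0])
side (682.7, -68.3, 46.1, 32.1, 59.1, 0.83, [311.0, 214.0])
side (631.6, 70.0, 47.4, 31.8, 62.9, 0.82, [271.0, 199.0])
wrist (685.0, -57.6, 35.4, 26.6, 51.6, 0.75, [400.0, 318.0])
wrist (686.1, 29.6, 38.7, 37.6, 30.7, 0.78, [475.0, 297.0])
wrist (637.5, -10.1, 35.1, 35.8, 80.2, 0.94, [434.0, 270.0])
wrist (638.7, 78.1, 39.2, 37.5, 72.1, 0.77, [513.0, 248.0])
```

The scoop is back on the mat and level: floor centre at about (451.6,−127), and the floor 7.75 mm up with no slope. Next are the blanks, gripped along world x so the fingers clear the neighbouring pockets.

>>> jog_arm(
  moves=[
    {"dx":0.0184,"dy":0.0272,"dz":-0.01,"ax":0.57,"ay":0.5,"az":-9.1},
    {"dx":0.0184,"dy":0.0272,"dz":-0.015,"ax":0,"ay":0,"az":-9.1},
    {"dx":0.0184,"dy":0.0272,"dz":-0.015,"ax":0,"ay":0,"az":-9.1},
    {"dx":0.0184,"dy":0.0272,"dz":-0.015,"ax":0,"ay":0,"az":-9.1},
    {"dx":0.0184,"dy":0.0272,"dz":-0.015,"ax":0,"ay":0,"az":-9.1},
    {"dx":0.0184,"dy":0.0272,"dz":-0.015,"ax":0,"ay":0,"az":-9.1},
    {"dx":0.0184,"dy":0.0272,"dz":-0.015,"ax":0,"ay":0,"az":-9.1},
    {"dx":0.0184,"dy":0.0272,"dz":-0.015,"ax":0,"ay":0,"az":-9.1},
    {"dx":0,"dy":0,"dz":0,"ax":0,"ay":0,"az":0},
  ],
  claw=0.65,
)

```text
time: 20.42
tcp_pos: [637.7, 80.2, 121.1]
tcp_rot: [[0.001, 1.0, -0.004], [1.0, -0.001, 0.004], [0.004, -0.004, -1.0]]
wrist_force: [-1.1, -0.3, 0.2]
width: 55.6
grip_force: 0.0
```

```bash
cat > look.py <<'E'
from h import *
import sys
z=float(sys.argv[1]) if len(sys.argv)>1 else 12
s=snap('wrist');o=bot.get_obs();R=np.array(o['tcp_rot'])
print(np.round(o['tcp_pos'],1),'w',round(o['width'],1),'yaw',round(np.degrees(np.arctan2(R[1,0],R[0,0])),1),'tz',R[:,2].round(3),'t',o['time'])
for r in blanks(s,z): print(r)
E
python3 look.py
```

```text
[637.5  79.2 122. ] w 55.4 yaw 90.1 tz [-0.003  0.004 -1.   ] t 20.475
(519.7, -88.9, 21.4, 26.7, 64.7, 0.67, [139.0, 408.0])
(684.9, -57.7, 36.3, 27.0, 79.3, 0.67, [341.0, 379.0])
(407.0, -61.4, 63.5, 27.7, 41.2, 0.47, [13.0, 376.0])
(638.0, -9.6, 36.1, 35.5, 80.2, 0.95, [279.0, 329.0])
(823.3, -0.2, 32.5, 17.6, 51.3, 0.51, [521.0, 316.0])
(683.3, 32.5, 38.6, 29.9, 50.7, 0.5, [344.0, 278.0])
(639.3, 77.9, 38.6, 38.3, 75.6, 0.78, [281.0, 219.0])
```

>>> jog_arm(
  moves=[
    {"dx":0.0018,"dy":-0.0013,"dz":-0.04,"ax":0,"ay":0,"az":0},
    {"dx":0,"dy":0,"dz":-0.04,"ax":0,"ay":0,"az":0},
    {"dx":0,"dy":0,"dz":-0.016,"ax":0,"ay":0,"az":0},
    {"dx":0,"dy":0,"dz":0,"ax":0,"ay":0,"az":0},
  ],
)

```text
time: 20.98
tcp_pos: [639.5, 76.9, 27.6]
tcp_rot: [[0.001, 1.0, -0.002], [1.0, -0.001, 0.004], [0.004, -0.002, -1.0]]
wrist_force: [0.8, -0.2, 1.2]
width: 55.6
grip_force: 0.0
```

>>> jog_arm(
  moves=[
    {"dx":0,"dy":0,"dz":0,"ax":0,"ay":0,"az":0},
    {"dx":0,"dy":0,"dz":0,"ax":0,"ay":0,"az":0},
    {"dx":0,"dy":0,"dz":0,"ax":0,"ay":0,"az":0},
    {"dx":0,"dy":0,"dz":0,"ax":0,"ay":0,"az":0},
  ],
  claw=0.3,
  grip_force=60,
)

```text
time: 21.48
tcp_pos: [641.6, 77.2, 30.8]
tcp_rot: [[0.001, 1.0, 0.004], [1.0, -0.001, 0.003], [0.003, 0.004, -1.0]]
wrist_force: [-3.5, -0.5, 16.6]
width: 25.5
grip_force: 8.4
```

```bash
python3 look.py
```

```text
[641.6  77.3  30.8] w 25.5 yaw 90.0 tz [ 0.004  0.004 -1.   ] t 21.525
(642.4, 78.2, 33.0, 39.1, 13.5, 0.71, [276.0, 277.0])
```

The fingers closed on top of the disc: at 40 mm opening the tips reach only about 15 mm ahead of the TCP. I'll open and grasp lower.

>>> jog_arm(
  moves=[
    {"dx":0,"dy":0,"dz":0.015,"ax":0,"ay":0,"az":0},
    {"dx":0,"dy":0,"dz":0,"ax":0,"ay":0,"az":0},
    {"dx":0,"dy":0,"dz":0,"ax":0,"ay":0,"az":0},
    {"dx":0,"dy":0,"dz":0,"ax":0,"ay":0,"az":0},
  ],
  claw=0.62,
)

```text
time: 22.02
tcp_pos: [639.9, 77.4, 42.5]
tcp_rot: [[0.001, 1.0, -0.001], [1.0, -0.001, 0.004], [0.004, -0.001, -1.0]]
wrist_force: [-0.6, 0.1, -1.0]
width: 52.9
grip_force: 0.0
```

```bash
python3 look.py
```

```text
[639.8  77.4  42.4] w 53.0 yaw 89.9 tz [-0.001  0.004 -1.   ] t 22.075
(638.1, 4.9, 6.8, 30.9, 79.7, 0.67, [275.0, 389.0])
(672.9, 26.3, 11.3, 31.0, 17.8, 0.68, [344.0, 356.0])
(640.4, 77.8, 38.7, 38.6, 75.7, 0.78, [279.0, 267.0])
```

>>> jog_arm(
  moves=[
    {"dx":0.0,"dy":0.0004,"dz":-0.015,"ax":0,"ay":0,"az":0},
    {"dx":0,"dy":0,"dz":-0.0055,"ax":0,"ay":0,"az":0},
    {"dx":0,"dy":0,"dz":0,"ax":0,"ay":0,"az":0},
  ],
)

```text
time: 22.45
tcp_pos: [639.6, 77.7, 21.4]
tcp_rot: [[0.001, 1.0, -0.002], [1.0, -0.001, 0.004], [0.004, -0.002, -1.0]]
wrist_force: [0.7, -0.9, 0.1]
width: 53.1
grip_force: 0.0
```

>>> jog_arm(
  moves=[
    {"dx":0,"dy":0,"dz":0,"ax":0,"ay":0,"az":0},
    {"dx":0,"dy":0,"dz":0,"ax":0,"ay":0,"az":0},
    {"dx":0,"dy":0,"dz":0,"ax":0,"ay":0,"az":0},
    {"dx":0,"dy":0,"dz":0,"ax":0,"ay":0,"az":0},
  ],
  claw=0.3,
  grip_force=60,
)

```text
time: 22.95
tcp_pos: [640.2, 77.8, 22.8]
tcp_rot: [[0.001, 1.0, 0.0], [1.0, -0.001, 0.004], [0.004, 0.0, -1.0]]
wrist_force: [-1.5, -1.0, 6.4]
width: 36.9
grip_force: 60.0
```

>>> jog_arm(
  moves=[
    {"dx":0,"dy":0,"dz":0.03,"ax":0,"ay":0,"az":0},
    {"dx":0,"dy":0,"dz":0.05,"ax":0,"ay":0,"az":0},
    {"dx":-0.02,"dy":0.005,"dz":0.047,"ax":0,"ay":0,"az":0},
    {"dx":-0.045,"dy":0.008,"dz":0,"ax":0,"ay":0,"az":0},
    {"dx":-0.044,"dy":0.007,"dz":0,"ax":0,"ay":0,"az":0},
    {"dx":0,"dy":0,"dz":0,"ax":0,"ay":0,"az":0},
  ],
)

```text
time: 23.7
tcp_pos: [528.3, 98.2, 149.7]
tcp_rot: [[0.0, 1.0, -0.001], [1.0, -0.0, 0.004], [0.004, -0.001, -1.0]]
wrist_force: [0.9, -0.4, -1.3]
width: 36.8
grip_force: 60.5
```

```bash
python3 look.py 137
python3 - <<'E'
from h import *
s=snap('wrist','w10');P=cloud(s)
m=(P[...,2]>14.5)&(P[...,2]<21)&(P[...,0]>400)&(P[...,0]<590)&(P[...,1]>0)&(P[...,1]<200)
q=P[m][:,:2]; print(m.sum(),cv2.minAreaRect(q.astype(np.float32)))
g=cv2.cvtColor(s['image'],cv2.COLOR_RGB2GRAY)
# rectify top plane z=18 to 0.5mm/px map: rows = x descending, cols = y descending
xs=np.arange(590,399,-.5);ys=np.arange(195,-5,-.5)
X,Y=np.meshgrid(xs,ys,indexing='ij')
W=np.stack([X.ravel(),Y.ravel(),np.full(X.size,18.)],1)
c=(W-np.array(s['eye']))@np.array(s['rotation'])
pts,_=cv2.projectPoints(np.c_[c[:,0],-c[:,1],-c[:,2]],np.zeros(3),np.zeros(3),np.array(s['K'],float),np.array([s['k1'],0,0,0,0.]))
mp=pts.reshape(X.shape+(2,)).astype(np.float32)
t=cv2.remap(s['image'],mp[...,0],mp[...,1],cv2.INTER_LINEAR)
t=np.clip(t.astype(float)*2,0,255).astype(np.uint8)
cv2.imwrite('pics/rect10.png',cv2.cvtColor(t,cv2.COLOR_RGB2BGR))
np.save('rect10.npy',t)
E
```

```text
[530.2  98.  149.8] w 36.7 yaw 90.0 tz [ 0.     0.004 -1.   ] t 23.75
(589.5, 33.9, 12.1, 20.2, 10.8, 0.58, [400.0, 406.0])
(585.9, 83.9, 13.2, 20.4, 80.0, 0.72, [407.0, 314.0])
(610.1, 100.5, 19.8, 24.1, 46.3, 0.79, [468.0, 282.0])
(528.7, 99.3, 37.3, 43.5, 0.1, 0.79, [280.0, 282.0])
24138 ((493.27960205078125, 97.77339935302734), (160.55731201171875, 146.9661865234375), 89.37606811523438)
```

View pics/rect10.png

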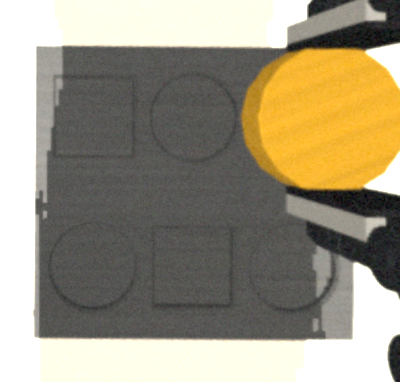

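The rectified view (0.5 mm per pixel) shows round pockets centred at (194,117), (92,265) and (293,267), and squares at (94,117) and (192,267). That puts the die centre at (493.5,97.8) with a yaw of −0.6°.

>>> jog_arm(
  moves=[
    {"dx":0.0008,"dy":-0.0006,"dz":-0.05,"ax":0,"ay":0,"az":0},
    {"dx":0,"dy":0,"dz":-0.04,"ax":0,"ay":0,"az":0},
    {"dx":0,"dy":0,"dz":-0.017,"ax":0,"ay":0,"az":0},
    {"dx":0,"dy":0,"dz":0,"ax":0,"ay":0,"az":0},
    {"dx":0,"dy":0,"dz":-0.003,"ax":0,"ay":0,"az":0},
    {"dx":0,"dy":0,"dz":-0.002,"ax":0,"ay":0,"az":0},
    {"dx":0,"dy":0,"dz":0,"ax":0,"ay":0,"az":0},
  ],
)

```text
time: 24.68
tcp_pos: [532.3, 97.1, 37.7]
tcp_rot: [[0.001, 1.0, 0.0], [1.0, -0.001, 0.004], [0.004, 0.0, -1.0]]
wrist_force: [-0.6, -0.0, -0.8]
width: 36.6
grip_force: 60.7
```

>>> jog_arm(
  moves=[
    {"dx":0,"dy":0,"dz":0,"ax":0,"ay":0,"az":0},
    {"dx":0,"dy":0,"dz":0,"ax":0,"ay":0,"az":0},
    {"dx":0,"dy":0,"dz":0,"ax":0,"ay":0,"az":0},
    {"dx":0,"dy":0,"dz":0.03,"ax":0,"ay":0,"az":0},
    {"dx":0,"dy":0,"dz":0.05,"ax":0,"ay":0,"az":0},
    {"dx":0,"dy":0,"dz":0,"ax":0,"ay":0,"az":0},
  ],
  claw=0.6,
)

```text
time: 25.42
tcp_pos: [533.6, 97.2, 120.5]
tcp_rot: [[0.001, 1.0, 0.005], [1.0, -0.001, 0.004], [0.004, 0.005, -1.0]]
wrist_force: [-0.9, -0.1, -0.3]
width: 51.2
grip_force: 0.0
```

```bash
cat >> h.py <<'E'
PK={'r0':(531,97.4),'rp':(456.5,148.2),'rm':(455.5,48.2),'sp':(531.5,147.4),'sm':(530.5,47.4),'s0':(456,98.2)}
def tops(s,ztop=25):
    """brass on the die: centre at ztop, mean depth height, plane slope"""
    P=cloud(s);hsv=cv2.cvtColor(s['image'],cv2.COLOR_RGB2HSV)
    m=(cv2.inRange(hsv,(12,140,60),(28,255,255))>0)&(P[...,2]>8)&(P[...,2]<45)&(P[...,0]<570)&(P[...,0]>415)&(P[...,1]>10)&(P[...,1]<185)
    k,l,st,_=cv2.connectedComponentsWithStats(m.astype(np.uint8))
    for i in range(1,k):
        if st[i,4]<150: continue
        ys,xs=np.nonzero(l==i);w=atz(s,np.c_[xs,ys],ztop)[:,:2];q=P[l==i]
        t=q[q[:,2]>np.median(q[:,2])-2.5]; c=t.mean(0)
        sl=np.linalg.lstsq(np.c_[t[:,:2]-c[:2],np.ones(len(t))],t[:,2],rcond=None)[0]
        n=min(PK,key=lambda k:np.hypot(*(np.array(PK[k])-w.mean(0))))
        (x,y),(a,b),_=cv2.minAreaRect(t[:,:2].astype(np.float32))
        print('placed',n,'off',(np.array([x,y])-PK[n]).round(1),'size',round(a,1),round(b,1),'top z',round(np.median(t[:,2]),1),'slope',sl[:2].round(3))
E
echo "tops(s)" >> look.py; python3 look.py; python3 -c "
from h import *
tops(snap('scene'))
for b in blanks(snap('scene')):
  if 550<b[0]<760 and abs(b[1])<200: print(b)"
```

```text
[532.7  97.2 118.6] w 51.5 yaw 89.9 tz [ 0.002  0.004 -1.   ] t 25.475
(648.2, -76.2, 18.2, 16.7, 88.5, 0.77, [412.0, 412.0])
(418.0, -70.8, 46.0, 18.2, 56.1, 0.35, [138.0, 404.0])
(347.0, -18.7, 18.3, 14.0, 43.6, 0.74, [46.0, 355.0])
(642.7, 9.2, 8.4, 22.7, 77.0, 0.73, [421.0, 326.0])
(683.8, 32.4, 38.3, 46.7, 46.1, 0.79, [478.0, 298.0])
(532.4, 93.5, 42.0, 43.3, 32.6, 0.78, [276.0, 221.0])
placed r0 off [ 1.7 -0.1] size 39.2 38.5 top z 25.9 slope [-0.001 -0.003]
placed r0 off [1.3 0.5] size 37.0 38.4 top z 25.3 slope [-0.023  0.015]
(688.3, 39.1, 22.0, 42.2, 59.0, 0.72, [190.0, 248.0])
(630.9, -95.4, 24.4, 44.2, 26.1, 0.65, [237.0, 222.0])
```

>>> jog_arm(
  moves=[
    {"dx":0.038,"dy":-0.0165,"dz":0,"ax":0,"ay":0,"az":0},
    {"dx":0.038,"dy":-0.0165,"dz":0,"ax":0,"ay":0,"az":0},
    {"dx":0.038,"dy":-0.0165,"dz":-0.01,"ax":0,"ay":0,"az":0},
    {"dx":0.038,"dy":-0.0165,"dz":-0.02,"ax":0,"ay":0,"az":0},
    {"dx":0,"dy":0,"dz":-0.025,"ax":0,"ay":0,"az":0},
    {"dx":0,"dy":0,"dz":0,"ax":0,"ay":0,"az":0},
  ],
  claw=0.62,
)

```text
time: 26.32
tcp_pos: [682.1, 31.1, 59.2]
tcp_rot: [[0.001, 1.0, -0.006], [1.0, -0.001, 0.004], [0.004, -0.006, -1.0]]
wrist_force: [-0.6, -0.3, 0.6]
width: 53.0
grip_force: 0.0
```

```bash
python3 look.py
```

```text
[682.7  31.2  61. ] w 53.2 yaw 89.9 tz [-0.004  0.004 -1.   ] t 26.375
(689.6, -50.6, 37.8, 18.5, 11.6, 0.72, [293.0, 383.0])
(651.2, -12.9, 35.8, 11.2, 74.6, 0.72, [222.0, 327.0])
(686.4, 29.6, 38.2, 38.5, 2.2, 0.76, [284.0, 258.0])
```

>>> jog_arm(
  moves=[
    {"dx":0.0033,"dy":-0.0016,"dz":-0.025,"ax":0,"ay":0,"az":0},
    {"dx":0,"dy":0,"dz":-0.0137,"ax":0,"ay":0,"az":0},
    {"dx":0,"dy":0,"dz":0,"ax":0,"ay":0,"az":0},
    {"dx":0,"dy":0,"dz":0,"ax":0,"ay":0,"az":0},
  ],
)

```text
time: 26.88
tcp_pos: [687.4, 29.6, 24.6]
tcp_rot: [[0.001, 1.0, 0.0], [1.0, -0.001, 0.004], [0.004, 0.0, -1.0]]
wrist_force: [0.2, -0.2, 0.4]
width: 53.0
grip_force: 0.0
```

>>> jog_arm(
  moves=[
    {"dx":0,"dy":0,"dz":0,"ax":0,"ay":0,"az":0},
    {"dx":0,"dy":0,"dz":0,"ax":0,"ay":0,"az":0},
    {"dx":0,"dy":0,"dz":0,"ax":0,"ay":0,"az":0},
    {"dx":0,"dy":0,"dz":0,"ax":0,"ay":0,"az":0},
  ],
  claw=0.3,
)

```text
time: 27.38
tcp_pos: [687.6, 29.6, 25.1]
tcp_rot: [[0.001, 1.0, 0.001], [1.0, -0.001, 0.004], [0.004, 0.001, -1.0]]
wrist_force: [-3.1, 0.8, 10.8]
width: 36.4
grip_force: 58.8
```

>>> jog_arm(
  moves=[
    {"dx":0,"dy":0,"dz":0.03,"ax":0,"ay":0,"az":0},
    {"dx":0,"dy":0,"dz":0.05,"ax":0,"ay":0,"az":0},
    {"dx":-0.046,"dy":0.0037,"dz":0,"ax":0,"ay":0,"az":0},
    {"dx":-0.046,"dy":0.0037,"dz":0,"ax":0,"ay":0,"az":0},
    {"dx":-0.046,"dy":0.0037,"dz":0,"ax":0,"ay":0,"az":0},
    {"dx":-0.046,"dy":0.0037,"dz":0,"ax":0,"ay":0,"az":0},
    {"dx":-0.046,"dy":0.0037,"dz":-0.02,"ax":0,"ay":0,"az":0},
    {"dx":0,"dy":0,"dz":-0.025,"ax":0,"ay":0,"az":0},
    {"dx":0,"dy":0,"dz":0,"ax":0,"ay":0,"az":0},
    {"dx":0,"dy":0,"dz":0,"ax":0,"ay":0,"az":0},
  ],
)

```text
time: 28.62
tcp_pos: [458.1, 47.9, 59.5]
tcp_rot: [[0.001, 1.0, 0.001], [1.0, -0.001, 0.004], [0.004, 0.001, -1.0]]
wrist_force: [0.1, 0.0, -0.6]
width: 36.1
grip_force: 60.4
```

```bash
python3 look.py 48
```

```text
[458.2  47.9  59.5] w 36.4 yaw 89.9 tz [ 0.001  0.004 -1.   ] t 28.675
(582.9, 20.6, 13.5, 35.4, 15.8, 0.61, [551.0, 335.0])
(458.6, 50.9, 36.1, 42.4, 0.3, 0.81, [279.0, 282.0])
(520.7, 101.6, 33.4, 36.5, 77.0, 0.78, [439.0, 162.0])
placed r0 off [ 1.6 -0. ] size 39.1 40.0 top z 25.8 slope [ 0.003 -0.001]
placed rm off [ 3.2 13.5] size 13.1 36.3 top z 41.5 slope [ 0.005 -0.008]
```

>>> jog_arm(
  moves=[
    {"dx":-0.0023,"dy":0.0003,"dz":-0.012,"ax":0,"ay":0,"az":0},
    {"dx":0,"dy":0,"dz":0,"ax":0,"ay":0,"az":0},
    {"dx":0,"dy":0,"dz":-0.005,"ax":0,"ay":0,"az":0},
    {"dx":0,"dy":0,"dz":-0.003,"ax":0,"ay":0,"az":0},
    {"dx":0,"dy":0,"dz":0,"ax":0,"ay":0,"az":0},
  ],
)

```text
time: 29.3
tcp_pos: [454.8, 48.3, 38.5]
tcp_rot: [[0.001, 1.0, -0.001], [1.0, -0.001, 0.004], [0.004, -0.001, -1.0]]
wrist_force: [-0.3, 0.7, -0.4]
width: 36.4
grip_force: 60.4
```

>>> jog_arm(
  moves=[
    {"dx":0,"dy":0,"dz":0,"ax":0,"ay":0,"az":0},
    {"dx":0,"dy":0,"dz":0,"ax":0,"ay":0,"az":0},
    {"dx":0,"dy":0,"dz":0,"ax":0,"ay":0,"az":0},
    {"dx":0,"dy":0,"dz":0.03,"ax":0,"ay":0,"az":0},
    {"dx":0,"dy":0,"dz":0.05,"ax":0,"ay":0,"az":0},
    {"dx":0,"dy":0,"dz":0,"ax":0,"ay":0,"az":0},
  ],
  claw=0.62,
)

```text
time: 30.05
tcp_pos: [456.6, 48.2, 121.5]
tcp_rot: [[0.001, 1.0, 0.005], [1.0, -0.001, 0.003], [0.003, 0.005, -1.0]]
wrist_force: [-0.6, 0.2, -0.3]
width: 52.9
grip_force: 0.0
```

```bash
python3 look.py; python3 -c "
from h import *
for b in blanks(snap('scene')):
  if 550<b[0]<760 and abs(b[1])<200: print(b)"
```

```text
[455.7  48.3 119.8] w 52.9 yaw 89.9 tz [ 0.003  0.004 -1.   ] t 30.1
(456.3, -85.9, 54.7, 119.8, 73.5, 0.38, [269.0, 362.0])
(674.9, -59.8, 20.6, 46.7, 15.9, 0.72, [551.0, 339.0])
(352.7, -23.6, 19.8, 28.2, 45.8, 0.74, [140.0, 309.0])
(634.9, -7.6, 38.7, 42.8, 80.2, 0.93, [514.0, 286.0])
(455.2, 44.6, 42.7, 42.1, 48.1, 0.78, [275.0, 220.0])
(536.9, 95.9, 41.2, 41.9, 6.7, 0.79, [401.0, 145.0])
placed r0 off [ 1.7 -0. ] size 39.1 39.2 top z 25.8 slope [0.003 0.001]
placed rm off [-0.3  0.4] size 38.2 39.4 top z 25.8 slope [ 0.    -0.001]
(636.3, -7.6, 37.2, 37.5, 81.3, 0.88, [216.0, 244.0])
(689.6, -57.7, 35.3, 42.0, 36.1, 0.79, [212.0, 223.0])
(643.9, -91.5, 29.7, 46.1, 35.5, 0.63, [233.0, 222.0])
```

>>> jog_arm(
  moves=[
    {"dx":0.039,"dy":-0.0178,"dz":0,"ax":0,"ay":0,"az":0},
    {"dx":0.039,"dy":-0.0178,"dz":0,"ax":0,"ay":0,"az":0},
    {"dx":0.039,"dy":-0.0178,"dz":0,"ax":0,"ay":0,"az":0},
    {"dx":0.039,"dy":-0.0178,"dz":-0.01,"ax":0,"ay":0,"az":0},
    {"dx":0.039,"dy":-0.0178,"dz":-0.02,"ax":0,"ay":0,"az":0},
    {"dx":0.039,"dy":-0.0178,"dz":-0.025,"ax":0,"ay":0,"az":0},
    {"dx":0,"dy":0,"dz":0,"ax":0,"ay":0,"az":0},
    {"dx":0,"dy":0,"dz":0,"ax":0,"ay":0,"az":0},
  ],
)

```text
time: 31.15
tcp_pos: [688.0, -58.2, 62.4]
tcp_rot: [[0.001, 1.0, -0.003], [1.0, -0.001, 0.004], [0.004, -0.003, -1.0]]
wrist_force: [-1.1, 0.5, -0.4]
width: 53.2
grip_force: 0.0
```

```bash
python3 look.py
```

```text
[688.1 -58.1  63.3] w 53.0 yaw 90.0 tz [-0.002  0.004 -1.   ] t 31.2
(657.0, -100.5, 28.0, 10.2, 76.0, 0.49, [220.0, 322.0])
(528.2, -123.4, 75.4, 20.2, 74.8, 0.51, [16.0, 343.0])
(691.0, -61.0, 38.3, 38.3, 55.1, 0.78, [284.0, 256.0])
(637.7, -10.1, 35.4, 35.1, 80.1, 0.96, [175.0, 159.0])
```

>>> jog_arm(
  moves=[
    {"dx":0.0027,"dy":-0.0029,"dz":-0.025,"ax":0,"ay":0,"az":0},
    {"dx":0,"dy":0,"dz":-0.0155,"ax":0,"ay":0,"az":0},
    {"dx":0,"dy":0,"dz":0,"ax":0,"ay":0,"az":0},
    {"dx":0,"dy":0,"dz":0,"ax":0,"ay":0,"az":0},
  ],
)

```text
time: 31.7
tcp_pos: [691.7, -61.2, 24.0]
tcp_rot: [[0.001, 1.0, 0.0], [1.0, -0.001, 0.004], [0.004, 0.0, -1.0]]
wrist_force: [-0.5, -0.6, 0.3]
width: 53.3
grip_force: 0.0
```

>>> jog_arm(
  moves=[
    {"dx":0,"dy":0,"dz":0,"ax":0,"ay":0,"az":0},
    {"dx":0,"dy":0,"dz":0,"ax":0,"ay":0,"az":0},
    {"dx":0,"dy":0,"dz":0,"ax":0,"ay":0,"az":0},
    {"dx":0,"dy":0,"dz":0,"ax":0,"ay":0,"az":0},
  ],
  claw=0.3,
)

```text
time: 32.2
tcp_pos: [692.0, -61.3, 24.6]
tcp_rot: [[0.001, 1.0, 0.001], [1.0, -0.001, 0.003], [0.003, 0.001, -1.0]]
wrist_force: [-2.1, 0.3, 9.4]
width: 36.6
grip_force: 58.9
```

>>> jog_arm(
  moves=[
    {"dx":0,"dy":0,"dz":0.03,"ax":0,"ay":0,"az":0},
    {"dx":0,"dy":0,"dz":0.05,"ax":0,"ay":0,"az":0},
    {"dx":-0.0391,"dy":0.0349,"dz":0,"ax":0,"ay":0,"az":0},
    {"dx":-0.0391,"dy":0.0349,"dz":0,"ax":0,"ay":0,"az":0},
    {"dx":-0.0391,"dy":0.0349,"dz":0,"ax":0,"ay":0,"az":0},
    {"dx":-0.0391,"dy":0.0349,"dz":0,"ax":0,"ay":0,"az":0},
    {"dx":-0.0391,"dy":0.0349,"dz":-0.01,"ax":0,"ay":0,"az":0},
    {"dx":-0.0391,"dy":0.0349,"dz":-0.03,"ax":0,"ay":0,"az":0},
    {"dx":0,"dy":0,"dz":0,"ax":0,"ay":0,"az":0},
    {"dx":0,"dy":0,"dz":0,"ax":0,"ay":0,"az":0},
  ],
)

```text
time: 33.45
tcp_pos: [457.6, 148.2, 63.7]
tcp_rot: [[0.0, 1.0, 0.001], [1.0, -0.0, 0.004], [0.004, 0.001, -1.0]]
wrist_force: [-0.0, -0.1, -1.0]
width: 36.6
grip_force: 60.4
```

```bash
python3 look.py 48
```

```text
[458.2 147.9  63.8] w 36.5 yaw 89.9 tz [ 0.001  0.004 -1.   ] t 33.5
(458.1, 147.9, 41.9, 37.0, 90.0, 0.79, [279.0, 282.0])
placed rp off [ 1.7 14.7] size 12.2 36.1 top z 42.9 slope [ 0.008 -0.033]
placed r0 off [ 1.1 16.2] size 31.5 9.0 top z 24.3 slope [ 0.022 -0.147]
placed rm off [ 0.7 17. ] size 7.9 29.0 top z 22.1 slope [0.024 0.296]
```

>>> jog_arm(
  moves=[
    {"dx":-0.0014,"dy":0.0003,"dz":-0.017,"ax":0,"ay":0,"az":0},
    {"dx":0,"dy":0,"dz":0,"ax":0,"ay":0,"az":0},
    {"dx":0,"dy":0,"dz":-0.005,"ax":0,"ay":0,"az":0},
    {"dx":0,"dy":0,"dz":-0.003,"ax":0,"ay":0,"az":0},
    {"dx":0,"dy":0,"dz":0,"ax":0,"ay":0,"az":0},
  ],
)

```text
time: 34.12
tcp_pos: [455.6, 148.3, 38.1]
tcp_rot: [[0.001, 1.0, -0.001], [1.0, -0.001, 0.004], [0.004, -0.001, -1.0]]
wrist_force: [0.4, -0.1, -0.7]
width: 36.2
grip_force: 60.4
```

>>> jog_arm(
  moves=[
    {"dx":0,"dy":0,"dz":0,"ax":0,"ay":0,"az":0},
    {"dx":0,"dy":0,"dz":0,"ax":0,"ay":0,"az":0},
    {"dx":0,"dy":0,"dz":0,"ax":0,"ay":0,"az":0},
    {"dx":0,"dy":0,"dz":0.03,"ax":0,"ay":0,"az":0},
    {"dx":0,"dy":0,"dz":0.05,"ax":0,"ay":0,"az":0},
    {"dx":0,"dy":0,"dz":0,"ax":0,"ay":0,"az":0},
  ],
  claw=0.62,
)

```text
time: 34.88
tcp_pos: [457.3, 148.6, 121.1]
tcp_rot: [[0.001, 1.0, 0.005], [1.0, -0.001, 0.004], [0.004, 0.005, -1.0]]
wrist_force: [-0.4, 0.1, -1.0]
width: 53.2
grip_force: 0.0
```

```bash
python3 look.py; python3 -c "
from h import *
for b in blanks(snap('scene')):
  if 550<b[0]<760 and abs(b[1])<200: print(b)"
```

```text
[456.4 148.5 119.3] w 52.6 yaw 90.0 tz [ 0.002  0.004 -1.   ] t 34.925
(345.9, -21.7, 12.2, 22.3, 1.4, 0.61, [147.0, 409.0])
(454.7, 38.0, 42.4, 42.9, 70.2, 0.76, [274.0, 351.0])
(543.9, 95.0, 24.4, 42.5, 37.7, 0.71, [394.0, 286.0])
(456.0, 144.7, 40.9, 41.7, 8.7, 0.77, [276.0, 222.0])
placed rp off [-0.4  0.9] size 38.8 38.3 top z 25.8 slope [-0.001 -0.003]
placed r0 off [7.5 5.2] size 24.0 40.0 top z 25.7 slope [ 0.003 -0.012]
placed rm off [-0.2  0.3] size 38.9 39.8 top z 25.8 slope [ 0.002 -0.007]
```

>>> jog_arm(
  moves=[
    {"dx":0.0302,"dy":-0.0264,"dz":0,"ax":0,"ay":0,"az":-1.65},
    {"dx":0.0302,"dy":-0.0264,"dz":0,"ax":0,"ay":0,"az":-1.65},
    {"dx":0.0302,"dy":-0.0264,"dz":0,"ax":0,"ay":0,"az":-1.65},
    {"dx":0.0302,"dy":-0.0264,"dz":-0.01,"ax":0,"ay":0,"az":-1.65},
    {"dx":0.0302,"dy":-0.0264,"dz":-0.02,"ax":0,"ay":0,"az":-1.65},
    {"dx":0.0302,"dy":-0.0264,"dz":-0.025,"ax":0,"ay":0,"az":-1.65},
    {"dx":0,"dy":0,"dz":0,"ax":0,"ay":0,"az":0},
    {"dx":0,"dy":0,"dz":0,"ax":0,"ay":0,"az":0},
  ],
)

```text
time: 35.98
tcp_pos: [635.8, -9.7, 62.2]
tcp_rot: [[0.173, 0.985, -0.002], [0.985, -0.173, 0.004], [0.004, -0.003, -1.0]]
wrist_force: [0.2, 0.3, 0.3]
width: 53.3
grip_force: 0.0
```

```bash
python3 look.py
```

```text
[636.   -9.5  62.9] w 52.9 yaw 80.1 tz [-0.001  0.004 -1.   ] t 36.025
(531.4, -98.7, 24.3, 16.8, 77.9, 0.66, [141.0, 407.0])
(458.3, -69.1, 20.9, 27.0, 71.0, 0.61, [14.0, 376.0])
(640.3, -96.1, 35.8, 35.6, 7.2, 0.68, [312.0, 375.0])
(638.1, -10.0, 35.3, 35.4, 80.2, 0.97, [283.0, 251.0])
(531.5, 96.8, 42.2, 23.6, 69.4, 0.79, [17.0, 79.0])
placed r0 off [10.1 -3.3] size 39.5 24.3 top z 25.8 slope [-0.012  0.004]
```

>>> jog_arm(
  moves=[
    {"dx":0.0018,"dy":-0.0005,"dz":-0.025,"ax":0,"ay":0,"az":0},
    {"dx":0,"dy":0,"dz":-0.0155,"ax":0,"ay":0,"az":0},
    {"dx":0,"dy":0,"dz":0,"ax":0,"ay":0,"az":0},
    {"dx":0,"dy":0,"dz":0,"ax":0,"ay":0,"az":0},
  ],
)

```text
time: 36.52
tcp_pos: [638.7, -10.4, 23.4]
tcp_rot: [[0.173, 0.985, 0.001], [0.985, -0.173, 0.004], [0.004, 0.0, -1.0]]
wrist_force: [0.6, 0.5, -0.2]
width: 53.0
grip_force: 0.0
```

>>> jog_arm(
  moves=[
    {"dx":0,"dy":0,"dz":0,"ax":0,"ay":0,"az":0},
    {"dx":0,"dy":0,"dz":0,"ax":0,"ay":0,"az":0},
    {"dx":0,"dy":0,"dz":0,"ax":0,"ay":0,"az":0},
    {"dx":0,"dy":0,"dz":0,"ax":0,"ay":0,"az":0},
  ],
  claw=0.25,
)

```text
time: 37.02
tcp_pos: [638.9, -10.6, 23.8]
tcp_rot: [[0.173, 0.985, 0.002], [0.985, -0.173, 0.004], [0.004, 0.001, -1.0]]
wrist_force: [-2.8, 0.6, 9.4]
width: 34.0
grip_force: 59.8
```

>>> jog_arm(
  moves=[
    {"dx":0,"dy":0,"dz":0.03,"ax":0,"ay":0,"az":0},
    {"dx":0,"dy":0,"dz":0.05,"ax":0,"ay":0,"az":0},
    {"dx":-0.0359,"dy":0.0191,"dz":0,"ax":0,"ay":0,"az":3.1},
    {"dx":-0.0359,"dy":0.0191,"dz":-0.01,"ax":0,"ay":0,"az":3.1},
    {"dx":-0.0359,"dy":0.0191,"dz":-0.03,"ax":0,"ay":0,"az":3.1},
    {"dx":0,"dy":0,"dz":0,"ax":0,"ay":0,"az":0},
    {"dx":0,"dy":0,"dz":0,"ax":0,"ay":0,"az":0},
  ],
)

```text
time: 37.9
tcp_pos: [531.8, 46.6, 63.3]
tcp_rot: [[0.012, 1.0, 0.001], [1.0, -0.012, 0.004], [0.004, 0.001, -1.0]]
wrist_force: [0.6, -0.3, -0.2]
width: 34.2
grip_force: 60.5
```

```bash
python3 look.py 48
```

```text
[532.3  46.4  63.4] w 34.1 yaw 89.3 tz [ 0.002  0.004 -1.   ] t 37.95
(468.5, -25.0, 16.1, 11.4, 1.6, 0.6, [157.0, 413.0])
(398.7, -4.2, 19.7, 24.7, 48.3, 0.73, [16.0, 373.0])
(532.3, 46.8, 40.4, 37.0, 89.3, 0.95, [279.0, 282.0])
(467.6, 60.5, 38.4, 33.7, 49.0, 0.78, [130.0, 256.0])
(532.7, 101.0, 33.8, 33.7, 54.4, 0.78, [279.0, 158.0])
(468.0, 143.8, 30.7, 36.5, 86.9, 0.78, [104.0, 45.0])
placed rp off [-0.5 -1.1] size 36.3 40.4 top z 25.8 slope [-0.004  0.002]
placed r0 off [ 1.7 -0.1] size 39.2 38.9 top z 25.8 slope [-0.    -0.003]
placed rm off [-0.   0.4] size 39.4 39.6 top z 25.8 slope [-0.007 -0.005]
placed sm off [ 2.  17.3] size 1.3 35.2 top z 43.3 slope [0.015 1.455]
```

>>> jog_arm(
  moves=[
    {"dx":-0.0004,"dy":0.0006,"dz":-0.017,"ax":0,"ay":0,"az":0},
    {"dx":0,"dy":0,"dz":0,"ax":0,"ay":0,"az":0},
    {"dx":0,"dy":0,"dz":-0.004,"ax":0,"ay":0,"az":0},
    {"dx":0,"dy":0,"dz":-0.0025,"ax":0,"ay":0,"az":0},
    {"dx":0,"dy":0,"dz":0,"ax":0,"ay":0,"az":0},
  ],
)

```text
time: 38.58
tcp_pos: [530.5, 47.3, 39.1]
tcp_rot: [[0.012, 1.0, -0.0], [1.0, -0.012, 0.004], [0.004, -0.0, -1.0]]
wrist_force: [0.4, -0.1, -1.4]
width: 34.1
grip_force: 60.5
```

>>> jog_arm(
  moves=[
    {"dx":0,"dy":0,"dz":-0.0012,"ax":0,"ay":0,"az":0},
    {"dx":0,"dy":0,"dz":0,"ax":0,"ay":0,"az":0},
  ],
)

```text
time: 38.83
tcp_pos: [530.5, 47.3, 37.9]
tcp_rot: [[0.011, 1.0, -0.0], [1.0, -0.011, 0.004], [0.004, -0.0, -1.0]]
wrist_force: [-0.0, -0.1, -1.0]
width: 33.7
grip_force: 60.5
```

>>> jog_arm(
  moves=[
    {"dx":0,"dy":0,"dz":0,"ax":0,"ay":0,"az":0},
    {"dx":0,"dy":0,"dz":0,"ax":0,"ay":0,"az":0},
    {"dx":0,"dy":0,"dz":0,"ax":0,"ay":0,"az":0},
    {"dx":0,"dy":0,"dz":0.03,"ax":0,"ay":0,"az":0},
    {"dx":0,"dy":0,"dz":0.05,"ax":0,"ay":0,"az":0},
    {"dx":0,"dy":0,"dz":0,"ax":0,"ay":0,"az":0},
  ],
  claw=0.62,
)

```text
time: 39.58
tcp_pos: [532.3, 47.2, 121.0]
tcp_rot: [[0.011, 1.0, 0.005], [1.0, -0.011, 0.003], [0.003, 0.005, -1.0]]
wrist_force: [0.2, 0.4, -0.4]
width: 53.1
grip_force: 0.0
```

```bash
python3 look.py; python3 -c "
from h import *
for b in blanks(snap('scene')):
  if 550<b[0]<760 and abs(b[1])<200: print(b)"
```

```text
[531.3  47.3 119.2] w 52.8 yaw 89.3 tz [ 0.002  0.004 -1.   ] t 39.625
(504.1, -86.5, 21.5, 69.7, 70.6, 0.85, [245.0, 375.0])
(359.3, -30.8, 20.7, 48.5, 42.4, 0.78, [54.0, 316.0])
(530.7, 44.1, 39.5, 37.9, 89.3, 0.96, [275.0, 220.0])
(450.5, 43.9, 41.7, 41.6, 23.9, 0.79, [159.0, 220.0])
(532.7, 95.7, 41.0, 41.4, 32.0, 0.78, [277.0, 144.0])
(451.5, 150.5, 41.6, 41.3, 55.9, 0.78, [142.0, 56.0])
placed rp off [-0.4  0.7] size 39.1 39.4 top z 25.8 slope [-0.005  0.001]
placed r0 off [ 1.6 -0.1] size 39.2 38.7 top z 25.8 slope [ 0. -0.]
placed rm off [-0.2  0.2] size 39.6 39.2 top z 25.8 slope [-0.004 -0.006]
placed sm off [0.4 0.4] size 36.0 35.3 top z 25.8 slope [ 0.    -0.006]
```

>>> jog_arm(
  moves=[
    {"dx":0.0215,"dy":-0.0286,"dz":0,"ax":0,"ay":0,"az":1.58},
    {"dx":0.0215,"dy":-0.0286,"dz":0,"ax":0,"ay":0,"az":1.58},
    {"dx":0.0215,"dy":-0.0286,"dz":-0.01,"ax":0,"ay":0,"az":1.58},
    {"dx":0.0215,"dy":-0.0286,"dz":-0.02,"ax":0,"ay":0,"az":1.58},
    {"dx":0.0215,"dy":-0.0286,"dz":-0.025,"ax":0,"ay":0,"az":1.58},
    {"dx":0,"dy":0,"dz":0,"ax":0,"ay":0,"az":0},
    {"dx":0,"dy":0,"dz":0,"ax":0,"ay":0,"az":0},
  ],
)

```text
time: 40.55
tcp_pos: [637.2, -95.3, 62.1]
tcp_rot: [[-0.126, 0.992, -0.003], [0.992, 0.126, 0.004], [0.005, -0.002, -1.0]]
wrist_force: [-0.7, 0.2, 0.9]
width: 53.0
grip_force: 0.0
```

```bash
python3 look.py
```

```text
[637.4 -95.   62.7] w 53.1 yaw 97.3 tz [-0.002  0.004 -1.   ] t 40.6
(639.8, -96.8, 34.6, 34.9, 7.2, 0.69, [287.0, 255.0])
(500.7, -132.9, 103.6, 57.7, 70.8, 0.21, [53.0, 266.0])
```

>>> jog_arm(
  moves=[
    {"dx":0.002,"dy":-0.0016,"dz":-0.025,"ax":0,"ay":0,"az":0},
    {"dx":0,"dy":0,"dz":-0.0155,"ax":0,"ay":0,"az":0},
    {"dx":0,"dy":0,"dz":0,"ax":0,"ay":0,"az":0},
    {"dx":0,"dy":0,"dz":0,"ax":0,"ay":0,"az":0},
  ],
)

```text
time: 41.1
tcp_pos: [640.2, -97.1, 23.2]
tcp_rot: [[-0.126, 0.992, -0.0], [0.992, 0.126, 0.003], [0.003, 0.0, -1.0]]
wrist_force: [0.1, 0.8, 0.3]
width: 52.4
grip_force: 0.0
```

>>> jog_arm(
  moves=[
    {"dx":0,"dy":0,"dz":0,"ax":0,"ay":0,"az":0},
    {"dx":0,"dy":0,"dz":0,"ax":0,"ay":0,"az":0},
    {"dx":0,"dy":0,"dz":0,"ax":0,"ay":0,"az":0},
    {"dx":0,"dy":0,"dz":0,"ax":0,"ay":0,"az":0},
  ],
  claw=0.25,
)

```text
time: 41.6
tcp_pos: [640.4, -97.3, 23.6]
tcp_rot: [[-0.126, 0.992, 0.001], [0.992, 0.126, 0.003], [0.003, 0.001, -1.0]]
wrist_force: [-0.9, 2.2, 6.5]
width: 34.0
grip_force: 59.9
```

>>> jog_arm(
  moves=[
    {"dx":0,"dy":0,"dz":0.03,"ax":0,"ay":0,"az":0},
    {"dx":0,"dy":0,"dz":0.05,"ax":0,"ay":0,"az":0},
    {"dx":-0.0217,"dy":0.0488,"dz":0,"ax":0,"ay":0,"az":-1.58},
    {"dx":-0.0217,"dy":0.0488,"dz":0,"ax":0,"ay":0,"az":-1.58},
    {"dx":-0.0217,"dy":0.0488,"dz":0,"ax":0,"ay":0,"az":-1.58},
    {"dx":-0.0217,"dy":0.0488,"dz":-0.01,"ax":0,"ay":0,"az":-1.58},
    {"dx":-0.0217,"dy":0.0488,"dz":-0.03,"ax":0,"ay":0,"az":-1.58},
    {"dx":0,"dy":0,"dz":0,"ax":0,"ay":0,"az":0},
    {"dx":0,"dy":0,"dz":0,"ax":0,"ay":0,"az":0},
  ],
)

```text
time: 42.72
tcp_pos: [531.9, 146.7, 62.9]
tcp_rot: [[0.011, 1.0, 0.0], [1.0, -0.011, 0.004], [0.004, 0.0, -1.0]]
wrist_force: [0.8, 0.2, -1.4]
width: 33.9
grip_force: 60.5
```

```bash
python3 look.py 51
```

```text
[532.3 146.3  63.1] w 33.8 yaw 89.3 tz [ 0.001  0.004 -1.   ] t 42.775
(473.7, 78.3, 22.5, 10.5, 50.9, 0.57, [159.0, 410.0])
(532.4, 133.4, 65.7, 35.5, 89.8, 0.85, [280.0, 304.0])
(468.2, 160.8, 32.7, 32.5, 34.1, 0.78, [125.0, 258.0])
placed rp off [-0.2  0.9] size 39.3 39.5 top z 25.8 slope [-0.004 -0.006]
placed sp off [ 1.1 18. ] size 1.6 35.6 top z 43.0 slope [1.000e-03 1.055e+00]
placed r0 off [ 1.7 -2.5] size 39.2 34.8 top z 25.8 slope [0.001 0.002]
placed sm off [ 0.8 17.9] size 3.1 35.6 top z 21.6 slope [-0.008 -0.434]
placed rm off [7.4 3.9] size 27.4 12.1 top z 25.8 slope [-0.002 -0.007]
```

>>> jog_arm(
  moves=[
    {"dx":0.0004,"dy":0.0005,"dz":-0.017,"ax":0,"ay":0,"az":0},
    {"dx":0,"dy":0,"dz":0,"ax":0,"ay":0,"az":0},
    {"dx":0,"dy":0,"dz":-0.004,"ax":0,"ay":0,"az":0},
    {"dx":0,"dy":0,"dz":-0.0035,"ax":0,"ay":0,"az":0},
    {"dx":0,"dy":0,"dz":0,"ax":0,"ay":0,"az":0},
  ],
)

```text
time: 43.4
tcp_pos: [531.9, 147.1, 37.9]
tcp_rot: [[0.012, 1.0, -0.001], [1.0, -0.012, 0.004], [0.004, -0.001, -1.0]]
wrist_force: [-0.4, 0.9, -1.0]
width: 33.8
grip_force: 60.5
```

>>> jog_arm(
  moves=[
    {"dx":0,"dy":0,"dz":0,"ax":0,"ay":0,"az":0},
    {"dx":0,"dy":0,"dz":0,"ax":0,"ay":0,"az":0},
    {"dx":0,"dy":0,"dz":0,"ax":0,"ay":0,"az":0},
    {"dx":0,"dy":0,"dz":0.03,"ax":0,"ay":0,"az":0},
    {"dx":0,"dy":0,"dz":0.05,"ax":0,"ay":0,"az":0},
    {"dx":-0.03,"dy":-0.02,"dz":0.05,"ax":0,"ay":0,"az":0},
    {"dx":-0.01,"dy":-0.01,"dz":0.05,"ax":0,"ay":0,"az":0},
    {"dx":0,"dy":0,"dz":0,"ax":0,"ay":0,"az":0},
  ],
  claw=0.62,
)

```text
time: 44.4
tcp_pos: [492.7, 116.9, 221.5]
tcp_rot: [[0.012, 1.0, 0.006], [1.0, -0.012, 0.004], [0.004, 0.005, -1.0]]
wrist_force: [0.7, -0.4, -0.4]
width: 52.9
grip_force: 0.0
```

```bash
python3 look.py
python3 - <<'E'
from h import *
s=snap('side');P=cloud(s)
# flap/lid plane check
m=(P[...,0]>425)&(P[...,0]<475)&(P[...,1]>-395)&(P[...,1]<-340)&(P[...,2]>30)&(P[...,2]<120)
q=P[m];c=q.mean(0);print('flap',len(q),c.round(1),np.linalg.lstsq(np.c_[q[:,:2]-c[:2],np.ones(len(q))],q[:,2],rcond=None)[0].round(3))
print('pendants seen',pend(s,5),pend(snap('scene'),5))
w=snap('wrist');s2=snap('scene')
im=np.hstack([cv2.resize(w['image'],(400,300)),cv2.resize(s['image'][130:370,120:440],(400,300))])
cv2.imwrite('pics/end.png',cv2.cvtColor(im,cv2.COLOR_RGB2BGR))
E
```

```text
[492.4 117.1 219.4] w 52.8 yaw 89.3 tz [ 0.003  0.004 -1.   ] t 44.45
(472.7, -87.6, 42.0, 126.4, 70.7, 0.45, [268.0, 357.0])
(349.0, -21.8, 14.1, 19.7, 40.4, 0.74, [145.0, 313.0])
(532.4, 41.5, 37.4, 38.1, 89.2, 0.97, [318.0, 256.0])
(453.7, 41.7, 40.0, 40.0, 51.6, 0.77, [239.0, 256.0])
(534.5, 93.8, 38.1, 38.5, 89.2, 0.77, [321.0, 206.0])
(533.9, 146.2, 35.9, 35.9, 89.4, 0.93, [322.0, 151.0])
(454.7, 147.4, 38.9, 39.1, 15.2, 0.76, [235.0, 151.0])
placed rp off [-0.2  1.1] size 39.0 39.0 top z 25.8 slope [ 0.003 -0.005]
placed sp off [0.5 1. ] size 35.6 36.2 top z 25.8 slope [ 0. -0.]
placed r0 off [1.6 0. ] size 38.9 39.1 top z 25.8 slope [ 0.001 -0.   ]
placed rm off [0.2 0.6] size 39.2 39.1 top z 25.8 slope [-0.005 -0.003]
placed sm off [0.1 0. ] size 36.1 37.4 top z 25.8 slope [ 0.001 -0.006]
flap 556 [ 449.4 -368.4  104.7] [1.00000e-03 6.00000e-03 1.04735e+02]
pendants seen [] []
```

View pics/end.png

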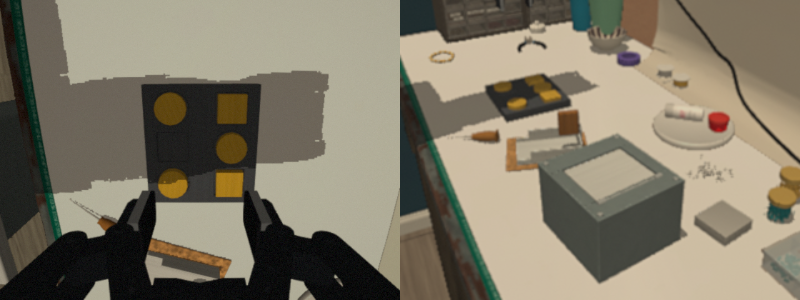

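All five blanks lie flat in matching pockets, the flap is shut, the scoop is on its mat and no pendants are left outside the box, so I'm handing the job in.

```bash
python3 -c "
from plant import bot
print(bot.finish_job())"
```

```text
the job is handed in; nothing more can be done
None
```

I handed the job in at about 44 s: the three rejects went into the return box and its flap sprang shut, the empty scoop is level on its mat, and all five blanks lie flat in matching pockets; the hand-in returned no verdict, and the 0.35 rad flap opening is inferred from the scoop's pose and wrist force, not measured.

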